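# Put the stamps and the ink away on the rotary stamp rack

### The job

The stamping is done: put every stamp that stands on the bench back on the rotary stamp rack, each hanging upright by its knob in a fork of its own, and stand the ink bottle upright in the ring on the rack's foot. The hoop round the rack lets a stamp in only at its gap, so for each stamp first turn an empty fork to the gap by the grip bar on top. Leave the stamps that hang there already in the rack, and do not push the ink pad, the stapler or the mug about.

Things in the scene. Friction and masses are not known exactly. Their poses are not given: they have to be found in the camera images.
- carousel: rotary stamp rack, fixed foot: disc 250 mm across, 8 mm high; origin on the rack's axis at bench level, -x points out through the loading gap. A fixed hoop of 6 mm rod, 224 mm across, its top 4 mm under the forks' top, runs round the fork tips on stays 119 mm from the axis and is open only over 52 degrees at the gap: elsewhere no stamp's neck can pass in or out
- gap (a point): middle of the loading gap of the fixed hoop, 85 mm from the rack's axis and 94 mm above the bench (6 mm under the forks' top, as the fork seats are); its -x axis points straight out of the rack through the gap
- carousel_rotor (a joint): how far the rotor has been turned since the start (rad, counter-clockwise from above positive); it turns both ways without end, friction about 0.05 N m, and stays where it is left. Plate 155 mm across with six forks at 60 degrees, fork 0 to 5 counter-clockwise, each a pair of flat prongs 9 mm wide and 3 mm thick whose tips stand up 2.5 mm
- grip_bar (a point): centre of the black grip bar on the rotor's axis, by which the rack is turned: bar 56 mm long (its own x), 16 mm wide (its own y), 32 mm high, top 62 mm above the forks, in line with forks 0 and 3
- fork_0 (a point): seat of fork 0 on the rotor: centre of its slot, 85 mm from the axis and 6 mm below the forks' top, where the middle of a hung stamp comes to rest; the slot is 15 mm wide, opens straight outward and runs from 77 to 108 mm from the axis; its last 9 mm lie between the upturned tips; the point's axes turn with the rotor
- fork_1 (a point): seat of fork 1 on the rotor, in all else like fork_0
- fork_2 (a point): seat of fork 2 on the rotor, in all else like fork_0
- fork_3 (a point): seat of fork 3 on the rotor, in all else like fork_0
- fork_4 (a point): seat of fork 4 on the rotor, in all else like fork_0
- fork_5 (a point): seat of fork 5 on the rotor, in all else like fork_0
- hung_a_mid (a point): wooden office stamp (turned wood handle), 80 mm tall on a 24x41 mm block 17 mm high; point on its axis 40 mm above the underside, z along the handle. It already hangs in the rack at the start.
- hung_b_mid (a point): wooden office stamp (turned wood handle), 80 mm tall on a 28x44 mm block 17 mm high; point on its axis 40 mm above the underside, z along the handle. It already hangs in the rack at the start (hung_b or hung_c is absent).
- hung_c_mid (a point): wooden office stamp (turned wood handle), 80 mm tall on a 25x32 mm block 17 mm high; point on its axis 40 mm above the underside, z along the handle. It already hangs in the rack at the start (hung_b or hung_c is absent).
- stamp_1_mid (a point): wooden office stamp (turned wood handle), 80 mm tall on a 28x44 mm block 17 mm high; point on its axis 40 mm above the underside, z along the handle. It stands on the bench at the start (may be absent). All: 120 g; knob 24 mm thick, 46 to 80 mm above the underside, its flat lower shoulder 21 mm across; below it the neck widens from 9 mm (at 45 mm up) to 19 mm (at 21 mm up)
- stamp_2_mid (a point): wooden office stamp (black handle), 80 mm tall on a 28x41 mm block 17 mm high; point on its axis 40 mm above the underside, z along the handle. It stands on the bench at the start (may be absent).
- stamp_3_mid (a point): wooden office stamp (turned wood handle), 80 mm tall on a 28x38 mm block 17 mm high; point on its axis 40 mm above the underside, z along the handle. It stands on the bench at the start (may be absent).
- stamp_4_mid (a point): wooden office stamp (turned wood handle), 80 mm tall on a 28x44 mm block 17 mm high; point on its axis 40 mm above the underside, z along the handle. It stands on the bench at the start (may be absent).
- bottle_ring (a point): centre of the inner floor of the bottle ring on the rack's foot (floor 8 mm above the bench): steel ring, 50 mm inside, 58 mm outside, 28 mm high, z up
- bottle_mid (a point): white ink bottle with a long black cap: 114 mm tall, body 45 mm across, cap 26 mm across and 32 mm high at the top; point half-way up, 57 mm above the underside, z up the axis
- ink_pad_tin: dark blue ink pad tin, 76x113x16 mm, to be left alone; origin under its centre
- desk_stapler: red stapler, 135x34x41 mm, to be left alone; origin under its centre
- mug: mug, 92x127x95 mm, to be left alone; origin under its centre
Mind the look-alikes: they are no part of the job. What is shaped like the part that bears hung_a_mid but blue, purple or yellow is not meant.

How it is judged (in metres and radians):
On the way:
1. an empty fork has been turned to the gap of the hoop (within 35 mm of its middle) (((distance between fork_0 and gap below 0.035 m and distance between each of hung_a_mid, hung_b_mid, hung_c_mid, stamp_1_mid, stamp_2_mid, stamp_3_mid, stamp_4_mid and fork_0 above 0.035 m) or (distance between fork_1 and gap below 0.035 m and distance between each of hung_a_mid, hung_b_mid, hung_c_mid, stamp_1_mid, stamp_2_mid, stamp_3_mid, stamp_4_mid and fork_1 above 0.035 m) or (distance between fork_2 and gap below 0.035 m and distance between each of hung_a_mid, hung_b_mid, hung_c_mid, stamp_1_mid, stamp_2_mid, stamp_3_mid, stamp_4_mid and fork_2 above 0.035 m) or (distance between fork_3 and gap below 0.035 m and distance between each of hung_a_mid, hung_b_mid, hung_c_mid, stamp_1_mid, stamp_2_mid, stamp_3_mid, stamp_4_mid and fork_3 above 0.035 m) or (distance between fork_4 and gap below 0.035 m and distance between each of hung_a_mid, hung_b_mid, hung_c_mid, stamp_1_mid, stamp_2_mid, stamp_3_mid, stamp_4_mid and fork_4 above 0.035 m) or (distance between fork_5 and gap below 0.035 m and distance between each of hung_a_mid, hung_b_mid, hung_c_mid, stamp_1_mid, stamp_2_mid, stamp_3_mid, stamp_4_mid and fork_5 above 0.035 m))), for 0.2 s.
At the end, for the whole second after the job is handed in: Every stamp, new and old, hangs in a fork: its middle within 24 mm of a fork seat (as far as the hoop lets it slide), its handle within 0.35 rad of upright; the ink bottle stands on the floor of its ring (within 8 mm of the centre, 0.12 rad of upright) ((distance between hung_a_mid and fork_0 below 0.024 m or distance between hung_a_mid and fork_1 below 0.024 m or distance between hung_a_mid and fork_2 below 0.024 m or distance between hung_a_mid and fork_3 below 0.024 m or distance between hung_a_mid and fork_4 below 0.024 m or distance between hung_a_mid and fork_5 below 0.024 m) and angle between each of hung_a_mid, hung_b_mid, hung_c_mid, stamp_1_mid, stamp_2_mid, stamp_3_mid, stamp_4_mid's own z axis and vertical below 0.35 rad and (distance between hung_b_mid and fork_0 below 0.024 m or distance between hung_b_mid and fork_1 below 0.024 m or distance between hung_b_mid and fork_2 below 0.024 m or distance between hung_b_mid and fork_3 below 0.024 m or distance between hung_b_mid and fork_4 below 0.024 m or distance between hung_b_mid and fork_5 below 0.024 m) and (distance between hung_c_mid and fork_0 below 0.024 m or distance between hung_c_mid and fork_1 below 0.024 m or distance between hung_c_mid and fork_2 below 0.024 m or distance between hung_c_mid and fork_3 below 0.024 m or distance between hung_c_mid and fork_4 below 0.024 m or distance between hung_c_mid and fork_5 below 0.024 m) and (distance between stamp_1_mid and fork_0 below 0.024 m or distance between stamp_1_mid and fork_1 below 0.024 m or distance between stamp_1_mid and fork_2 below 0.024 m or distance between stamp_1_mid and fork_3 below 0.024 m or distance between stamp_1_mid and fork_4 below 0.024 m or distance between stamp_1_mid and fork_5 below 0.024 m) and (distance between stamp_2_mid and fork_0 below 0.024 m or distance between stamp_2_mid and fork_1 below 0.024 m or distance between stamp_2_mid and fork_2 below 0.024 m or distance between stamp_2_mid and fork_3 below 0.024 m or distance between stamp_2_mid and fork_4 below 0.024 m or distance between stamp_2_mid and fork_5 below 0.024 m) and (distance between stamp_3_mid and fork_0 below 0.024 m or distance between stamp_3_mid and fork_1 below 0.024 m or distance between stamp_3_mid and fork_2 below 0.024 m or distance between stamp_3_mid and fork_3 below 0.024 m or distance between stamp_3_mid and fork_4 below 0.024 m or distance between stamp_3_mid and fork_5 below 0.024 m) and (distance between stamp_4_mid and fork_0 below 0.024 m or distance between stamp_4_mid and fork_1 below 0.024 m or distance between stamp_4_mid and fork_2 below 0.024 m or distance between stamp_4_mid and fork_3 below 0.024 m or distance between stamp_4_mid and fork_4 below 0.024 m or distance between stamp_4_mid and fork_5 below 0.024 m) and horizontal distance between bottle_mid and bottle_ring below 0.008 m and height (world z) of bottle_mid below 0.071 m and angle between bottle_mid's own z axis and vertical below 0.12 rad); the robot touches nothing.
It fails at once if the ink pad is pushed more than 30 mm from its place (distance of ink_pad_tin from where it was at the start of the episode above 0.03 m).
It fails at once if the stapler is pushed more than 30 mm from its place (distance of desk_stapler from where it was at the start of the episode above 0.03 m).
It fails at once if the mug is pushed more than 30 mm from its place (distance of mug from where it was at the start of the episode above 0.03 m).
Of hung_b, hung_c only 1 to 1 are there at a start; the rules pass over those that are not, and their reading is None.
Of stamp_1, stamp_2, stamp_3, stamp_4 only 3 to 4 are there at a start; the rules pass over those that are not, and their reading is None.
At some moment in a run one of stamp_1, stamp_2, stamp_3, stamp_4 may be knocked a few centimetres aside while the robot is not near it.
It also fails if it takes over 210 s, if anything falls off the work surface, if the arm or the gripper's body presses on something with over 40 N, if the wrist force passes 120 N, or if a joint passes its speed limit or range.

### The arm

A 6-joint arm with a two-finger parallel gripper is mounted at the origin on a cart in front of the work surface, level with it; the furniture and walls round the work are solid. World frame = base frame: x ahead of the robot, y to its left, z up, the work surface at z = 0. Lengths are in mm, angles in rad, forces in N, time in s.
With the tool pointing down it reaches from about 325 to 900 mm from the base axis. Payload 3.5 kg.
Tool frame: the origin (TCP) lies where the fingers leave the gripper's body, on its centre line; the fingertips stand 73 mm ahead of it and the grasp point (between the pads) lies 54 mm ahead of it (arm.pinch_z is the z of the grasp point in the tool frame, in mm); z points along the fingers, y is the line along which they close (so a half turn about z gives the same grasp; the last joint's range is limited). The gripper opens to 85 mm and grips with 20 to 120 N. Pads are 22 mm wide; open, the fingers measure 114 mm over their backs; the gripper's body (76 mm by 85 mm) begins 54 mm behind the grasp point. The pads swing forward as they close: fully open they stand 13 mm farther back than shut.
Start: joints at [-1.383, 0.276, -0.026, 1.268, 0, 1.467], TCP at [179.187, -598.76, 303.913] pointing down, gripper open.
Joint ranges: [-3.12, 3.12], [-0.85, 1.88], [-1.08, 1.24], [-1.95, 2.15], [-1.57, 1.53], [-3.14, 3.14]. Speed limits (rad/s): [2.57, 2.57, 3.14, 3.14, 3.14, 3.14].

### API

Orientations are given as [roll, pitch, yaw] about the fixed x, y, z axes, in that order (R = Rz(yaw) Ry(pitch) Rx(roll)).
In Python, from bench import status, optics, ticket, arm gives the robot as it stands.
- The arm moves only by the tool servo_tool, never from a script. Its argument "deltas" is a list of rows, each a list of 7 numbers: the shift along the tool's x, y, z in cm, then the turn, a rotation vector about the tool's x, y, z in rad, then the finger opening in cm, from 0 to 8.54. In form: [[tx, ty, tz, ax, ay, az, claw], ...]. A call has 1 to 12 rows; each row shifts and turns the commanded pose from where the row before left it, along the tool's axes as they then stand; what a row does not reach is not made up. A row lasts 1/12 s, in which the tool goes at most 41.7 mm and 7.16 degrees, less where a joint would pass 70% of its speed; a pose out of reach is approached as far as the arm can. A call with a gripper value outside its range is refused whole. The fingers move at their own pace and stop on an object; "squeeze" is the grip in N (left out, the last holds). Time passes only in rows, so rows that do not move let the fingers close. It gives the time, the measured TCP pose, the force, the opening and the grip force at its end, in the units of the state.
- status.read_state(): the state, without advancing time (a new reading comes with each control period).
- optics.camera(name): name is "scene" or "top"; returns (picture, depth): 400x640x3 uint8, blue, green, red; 400x640 float32, mm along the optical axis (not along the pixel's ray), 0 where there is no reading.
- optics.camera_params(name): a dict with "intrinsics" (3x3 intrinsics, pixels), "k1" (the pictures are not rectified: a ray, as slopes to the right and down, at radius r is drawn at 1 + k1 r^2 times it, then the intrinsics apply), "position" and "orientation" of the camera in the world. Camera axes: x right, y up, looking along -z (the intrinsics and any distortion apply to the point x, -y, -z); pixel columns grow to the right and rows downward; lengths in mm; the calibration is good to about 2 mm. A picture is of the moment at which its call begins. camera_params takes no time and is no camera call.
- ticket.sign_off(): hands the job in; it is judged then, once.
The state is a dict: "time_s": time; "joint_pos": joint angles; "dq": joint speeds; "joint_efforts": joint torques, N m; "position": TCP position; "tcp_rot": TCP orientation; "contact_force": force on the tool from outside, world axes, zero at the start; "torque": the same for the moment, N m; "opening": finger opening in mm; "gripper_force": force on a finger pad.
Only numpy, scipy, OpenCV 4.12 (cv2) and the standard library are available. Lean on these libraries where they do the work, as an engineer would, in place of code of your own. Each camera call takes 0.05 s, during which the arm holds its last target. There are 200 camera calls.

## Working session

There is one attempt and no reset: what is moved stays moved. The work goes in short steps, Python scripts to look and compute and a tool call to move; the robot and the scene stay as the last step left them, time stands still between calls to the robot, and variables do not carry over. Pictures are saved under pics/ and viewed, at most 14 in all, crops included, and the job is handed in when it is done.

Besides the shell and the picture viewer there is one more tool, called after ">>>" as a command line: name --pt "numbers of a row" for each row, then --argument value for the rest. servo_tool: Moves the arm, as the interface text tells. Its arguments: {"type":"object","properties":{"deltas":{"type":"array"},"squeeze":{"type":"number"}},"required":["deltas"]}

```bash
ls; mkdir -p pics
cat > h.py <<'E'
import numpy as np, cv2
from scipy.spatial.transform import Rotation as R
from bench import status, optics, ticket, arm
def cam(n):
    p=optics.camera_params(n); im,d=optics.camera(n); return im,d,p
def rot(p):
    o=np.array(p["orientation"],float)
    return o if o.shape==(3,3) else R.from_euler('xyz',o).as_matrix()
def cloud(d,p):
    K=np.array(p["intrinsics"],float); h,w=d.shape
    u,v=np.meshgrid(np.arange(w),np.arange(h))
    x=(u-K[0,2])/K[0,0]; y=(v-K[1,2])/K[1,1]; k=p["k1"]
    rd=np.hypot(x,y); r=rd.copy()
    for _ in range(20): r=rd/(1+k*r*r)
    s=1/(1+k*r*r); x=x*s; y=y*s
    P=np.stack([x*d,-y*d,-d],-1)@rot(p).T+np.array(p["position"])
    P[d==0]=np.nan
    return P
E
python3 - <<'E'
from h import *
for n in("scene","top"):
    im,d,p=cam(n); cv2.imwrite(f"pics/{n}0.png",im); print(n,p); np.save(n+"0.npy",cloud(d,p))
print(status.read_state())
E
```

```text
pics
scene {'intrinsics': array([[411.81909133,   0.        , 332.57024336],
       [  0.        , 411.81909133, 197.26944656],
       [  0.        ,   0.        ,   1.        ]]), 'k1': 0.03003416535382315, 'position': array([-341.93925931, -520.58148268,  929.65088859]), 'orientation': array([ 0.87008703,  0.01380262, -1.052715  ])}
top {'intrinsics': array([[392.64974567,   0.        , 318.82424145],
       [  0.        , 392.64974567, 200.84025826],
       [  0.        ,   0.        ,   1.        ]]), 'k1': -0.09795424520673378, 'position': array([ 398.53003579,  -36.68456733, 1580.47117967]), 'orientation': array([ 0.05835221,  0.00382577, -1.59260345])}
{'time_s': 0.1, 'joint_pos': array([-1.38338684e+00,  2.77075176e-01, -2.77467291e-02,  1.26801118e+00,
       -3.50536315e-05,  1.46740570e+00]), 'dq': array([-0.00090768,  0.00025161,  0.00264167, -0.00063716, -0.00029694,
        0.00013288]), 'joint_efforts': array([ 3.64909210e-04, -4.46708179e+01,  2.96128356e+01,  8.41498462e-03,
       -1.33139724e-04,  1.19569984e-05]), 'position': array([ 179.08223087, -598.20505811,  302.85863974]), 'tcp_rot': array([-3.13956315e+00, -1.75340323e-04,  2.90799968e-01]), 'contact_force': array([0.17860075, 0.61602546, 0.74578314]), 'torque': array([-0.03376533,  0.0026749 , -0.05223905]), 'gripper_force': 0.0, 'opening': 85.51408610146684}
```

View pics/top0.png

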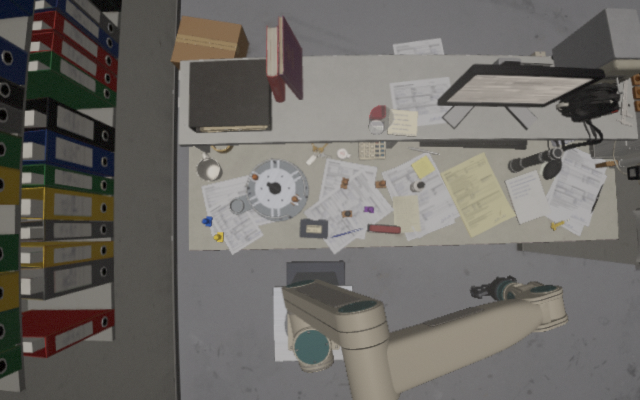

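View pics/scene0.png

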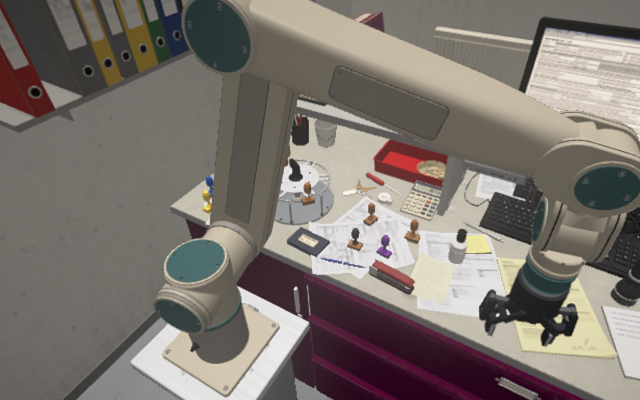

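The top view shows the rack at about (275,190) and standing stamps at (345,183), (381,184) and (347,213, black). The purple look-alike is at (369,210), the bottle at (419,186), the ink pad at (313,228) and the stapler at (384,229). Next I'll zoom in.

Run:
```python
import cv2,numpy as np
im=cv2.imread("pics/top0.png"); c=im[145:245,195:445]
a=cv2.resize(c[:,:],None,fx=3.2,fy=3.2,interpolation=cv2.INTER_CUBIC)
b=cv2.resize(im[155:225,240:315],None,fx=3.6,fy=3.6,interpolation=cv2.INTER_CUBIC)
out=np.zeros((a.shape[0]+b.shape[0],800,3),np.uint8); out[:a.shape[0]]=a; out[a.shape[0]:,:b.shape[1]]=b
cv2.imwrite("pics/z0.png",out)
P=np.load("top0.npy")
import sys
def top(u,v,r=8):
    q=P[v-r:v+r+1,u-r:u+r+1].reshape(-1,3); z=q[:,2]; m=z>np.nanmax(z)-12
    return q[m].mean(0).round(1),m.sum(),np.nanmax(z).round(1)
for n,u,v in [("s",345,183),("s2",381,184),("sblk",347,213),("purple",369,210),("bottle",419,186),("bar",274,188),("mug",208,171),("blue",208,221),("yel",219,237),("hung",254,176),("hung",295,199),("stapler",384,229),("pad",313,228)]:
    print(n,*top(u,v))
# disc ring points
for u,v in [(243,188),(274,155),(308,188),(274,222),(238,205)]: print(u,v,P[v,u].round(0))
```

```text
s [ 560.8 -135.    78. ] 21 83.9
s2 [ 553.6 -280.    77.8] 26 84.4
sblk [ 437.7 -140.6   76.7] 26 82.3
purple [ 453.5 -230.1   76.6] 25 83.9
bottle [ 540.4 -422.6  114.6] 32 121.9
bar [538.6 134.  161.5] 62 168.7
mug [580.5 382.3  94.2] 6 99.2
blue [419.7 412.3  78.1] 21 85.2
yel [356.5 367.4  77.3] 23 81.6
hung [581.4 204.8 130.3] 28 136.0
hung [495.6  60.1 133. ] 23 139.1
stapler [ 375.3 -285.    40.3] 103 47.5
pad [382.9  -7.4  17.8] 216 25.6
243 188 [550. 275.  -6.]
274 155 [681. 145.   4.]
308 188 [544.  10.  -1.]
274 222 [410. 150.   0.]
238 205 [481. 293.  11.]
```

View pics/z0.png

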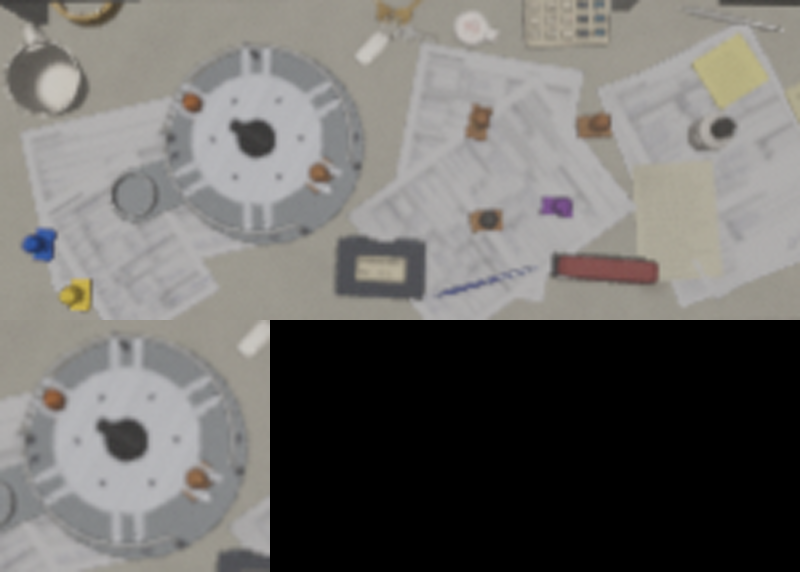

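The zoom shows three standing stamps (wood, wood, black). Two stamps hang at about +60° and −120°, and the bar lies along that line. I still need the gap direction, the axis, the stamps' yaws and the ring centre.

```bash
cat >> h.py <<'E'
def proj(X,p):
    q=(np.asarray(X,float)-np.array(p["position"]))@rot(p); x=q[...,0]/-q[...,2]; y=-q[...,1]/-q[...,2]
    f=1+p["k1"]*(x*x+y*y); K=np.array(p["intrinsics"],float)
    return np.stack([K[0,0]*x*f+K[0,2],K[1,1]*y*f+K[1,2]],-1)
E
python3 - <<'E'
from h import *
P=np.load("top0.npy"); im=cv2.imread("pics/top0.png"); p=optics.camera_params("top")
# polar unwrap at z=94
C=np.array([538.5,133]); th=np.deg2rad(np.arange(-180,180,.5)); rr=np.arange(20,150,1.)
T,Rr=np.meshgrid(th,rr); X=np.stack([C[0]+Rr*np.cos(T),C[1]+Rr*np.sin(T),np.full_like(T,94)],-1)
uv=proj(X,p).astype(np.float32)
pol=cv2.remap(im,uv[...,0],uv[...,1],cv2.INTER_CUBIC)
H=cv2.remap(np.nan_to_num(P[...,2]).astype(np.float32),uv[...,0],uv[...,1],cv2.INTER_NEAREST)
hh=np.clip(H*1.7,0,255).astype(np.uint8); hh=cv2.cvtColor(hh,cv2.COLOR_GRAY2BGR)
out=np.vstack([cv2.resize(pol,(720,260)),cv2.resize(hh,(720,260))])
for a in range(0,720,60): cv2.putText(out,str(a//2-180),(a,12),0,.35,(0,0,255),1)
cv2.imwrite("pics/pol.png",out)
# block yaws: points at z 8..25 + all points
for n,c in [("s1",(560.8,-135)),("s2",(553.6,-280)),("blk",(437.7,-140.6))]:
    m=(np.hypot(P[...,0]-c[0],P[...,1]-c[1])<35)
    v,u=np.nonzero(m); col=im[v,u].astype(int); sat=col[:,2]-col[:,0]
    k=(sat>25); q=P[v,u][k]; qb=q[q[:,2]<35]
    for qq in(qb,q):
        r=cv2.minAreaRect(qq[:,:2].astype(np.float32)); print(n,len(qq),np.round(r[0],1),np.round(r[1],1),round(r[2],1))
m=(P[...,2]>157)&(np.hypot(P[...,0]-538,P[...,1]-133)<50); q=P[m][:,:2].astype(np.float32); r=cv2.minAreaRect(q); print("bar",r)
# ring
m=(P[...,2]>24)&(P[...,2]<50)&(np.hypot(P[...,0]-465,P[...,1]-290)<50); q=P[m]; print("ring",len(q),q.mean(0),cv2.minEnclosingCircle(q[:,:2].astype(np.float32)))
E
```

```text
s1 27 [ 558.9 -135.5] [22.9 39.3] 76.1
s1 58 [ 559. -135.] [24.  39.3] 76.1
s2 43 [ 552.1 -280.6] [43.2 24.7] 89.5
s2 74 [ 552.1 -280.6] [43.2 24.7] 89.5
blk 27 [ 437.1 -141.8] [36.7 20.1] 88.9
blk 33 [ 437.1 -141.8] [36.7 20.1] 88.9
bar ((538.8304443359375, 134.06451416015625), (52.43171691894531, 15.058306694030762), 59.75718688964844)
ring 63 [479.1083951  297.15802     34.07737235] ((479.6149597167969, 295.4436340332031), 29.133617401123047)
```

View pics/pol.png

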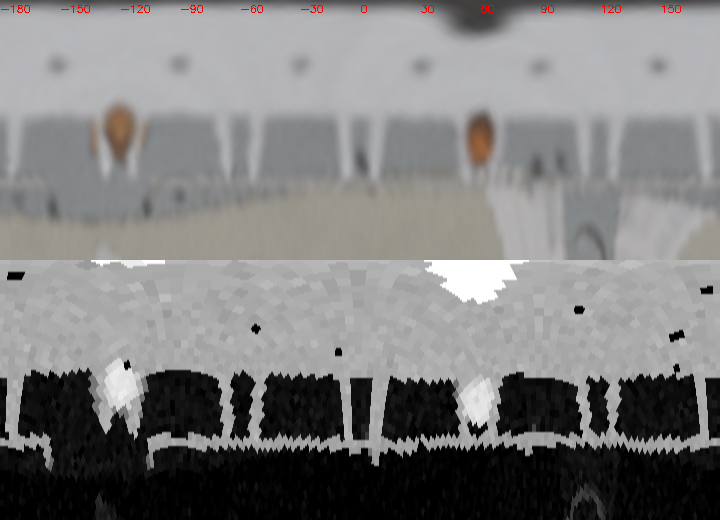

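The loading gap spans −155° to −106.5°, centred near −130.5°. The forks lie at multiples of 60°, and those at 180°, 120°, 0° and −60° are empty. First I'll go to the grip bar.

```bash
cat >> h.py <<'E'
def plan(*wps,yaw0=None,p0=None,step=4.0):
    """wps: (x,y,z) pinch-free TCP targets or ('yaw',deg)"""
    s=status.read_state(); p=np.array(s["position"]) if p0 is None else np.array(p0,float)
    yaw=s["tcp_rot"][2] if yaw0 is None else np.deg2rad(yaw0)
    print("at",p.round(1),"rot",np.rad2deg(s["tcp_rot"]).round(2),"q",s["joint_pos"].round(2),"t",round(s["time_s"],1),"F",s["contact_force"].round(1),"open",round(s["opening"],1),"grip",round(s["gripper_force"],1))
    for w in wps:
        if w[0]=='yaw':
            d=(w[1]-np.rad2deg(yaw)+180)%360-180; n=int(np.ceil(abs(d)/7)); print("turn",w[1],"rows",n,"az",round(-np.deg2rad(d)/max(n,1),4)); yaw=np.deg2rad(w[1])
        else:
            d=(np.array(w,float)-p)/10; c,sn=np.cos(yaw),np.sin(yaw)
            t=np.array([c*d[0]+sn*d[1],sn*d[0]-c*d[1],-d[2]]); n=max(1,int(np.ceil(np.linalg.norm(t)/step))); print("to",w,"rows",n,"per",(t/n).round(3),"tot",t.round(2)); p=np.array(w,float)
E
python3 - <<'E'
from h import *
plan((538.8,134,303),('yaw',59.8),(538.8,134,206))
E
```

```text
at [ 179.1 -598.2  302.9] rot [-1.7988e+02 -1.0000e-02  1.6660e+01] q [-1.38  0.28 -0.03  1.27 -0.    1.47] t 0.1 F [0.2 0.6 0.7] open 85.5 grip 0.0
to (538.8, 134, 303) rows 21 per [ 2.641e+00 -2.849e+00 -1.000e-03] tot [ 5.546e+01 -5.983e+01 -1.000e-02]
turn 59.8 rows 7 az -0.1076
to (538.8, 134, 206) rows 3 per [0.    0.    3.233] tot [0.  0.  9.7]
```

>>> servo_tool --pt "2.64 -2.85 0 0 0 0 5" --pt "2.64 -2.85 0 0 0 0 5" --pt "2.64 -2.85 0 0 0 0 5" --pt "2.64 -2.85 0 0 0 0 5" --pt "2.64 -2.85 0 0 0 0 5" --pt "2.64 -2.85 0 0 0 0 5" --pt "2.64 -2.85 0 0 0 0 5" --pt "2.64 -2.85 0 0 0 0 5" --pt "2.64 -2.85 0 0 0 0 5" --pt "2.64 -2.85 0 0 0 0 5" --pt "2.64 -2.85 0 0 0 0 5"

```text
time_s: 1.02
position: [367.6, -213.2, 303.6]
tcp_rot: [-3.141, 0.0, 0.29]
contact_force: [1.0, -1.0, -0.3]
opening: 49.7
gripper_force: 0.0
```

>>> servo_tool --pt "2.64 -2.85 0 0 0 0 5" --pt "2.64 -2.85 0 0 0 0 5" --pt "2.64 -2.85 0 0 0 0 5" --pt "2.64 -2.85 0 0 0 0 5" --pt "2.64 -2.85 0 0 0 0 5" --pt "2.64 -2.85 0 0 0 0 5" --pt "2.64 -2.85 0 0 0 0 5" --pt "2.64 -2.85 0 0 0 0 5" --pt "2.64 -2.85 0 0 0 0 5" --pt "2.64 -2.85 0 0 0 0 5"

```text
time_s: 1.85
position: [538.8, 135.6, 303.4]
tcp_rot: [3.142, 0.001, 0.291]
contact_force: [0.7, -0.4, -0.3]
opening: 49.8
gripper_force: 0.0
```

>>> servo_tool --pt "0 0 0 0 0 -0.1076 5" --pt "0 0 0 0 0 -0.1076 5" --pt "0 0 0 0 0 -0.1076 5" --pt "0 0 0 0 0 -0.1076 5" --pt "0 0 0 0 0 -0.1076 5" --pt "0 0 0 0 0 -0.1076 5" --pt "0 0 0 0 0 -0.1076 5" --pt "0 0 0 0 0 0 5" --pt "0 0 0 0 0 0 5" --pt "0 0 0 0 0 0 5"

```text
time_s: 2.68
position: [538.5, 133.5, 303.6]
tcp_rot: [-3.141, 0.0, 1.042]
contact_force: [-1.2, -0.3, 1.1]
opening: 50.1
gripper_force: 0.0
```

Run:
```python
from h import *
plan((538.8,134,206))
```

```text
at [538.5 133.5 303.6] rot [-1.7997e+02  2.0000e-02  5.9690e+01] q [ 0.13  0.15 -0.18  1.24 -0.    2.23] t 2.7 F [-1.2 -0.3  1.1] open 50.1 grip 0.0
to (538.8, 134, 206) rows 3 per [0.018 0.    3.254] tot [0.05 0.   9.76]
```

>>> servo_tool --pt "0 0 3.25 0 0 0 5" --pt "0 0 3.25 0 0 0 5" --pt "0 0 3.26 0 0 0 5" --pt "0 0 0 0 0 0 5" --pt "0 0 0 0 0 0 0.8" --pt "0 0 0 0 0 0 0.8" --pt "0 0 0 0 0 0 0.8" --pt "0 0 0 0 0 0 0.8" --pt "0 0 0 0 0 0 0.8" --pt "0 0 0 0 0 0 0.8" --pt "0 0 0 0 0 0 0.8" --pt "0 0 0 0 0 0 0.8" --squeeze 30

```text
time_s: 3.68
position: [538.5, 134.7, 208.7]
tcp_rot: [-3.14, -0.003, 1.044]
contact_force: [-5.0, 3.0, 2.0]
opening: 15.1
gripper_force: 31.8
```

>>> servo_tool --pt "0 0 0 0 0 -0.0867 0.8" --pt "0 0 0 0 0 -0.0867 0.8" --pt "0 0 0 0 0 -0.0867 0.8" --pt "0 0 0 0 0 -0.0867 0.8" --pt "0 0 0 0 0 -0.0867 0.8" --pt "0 0 0 0 0 -0.0867 0.8" --pt "0 0 0 0 0 -0.0867 0.8" --pt "0 0 0 0 0 -0.0867 0.8" --pt "0 0 0 0 0 -0.0867 0.8" --pt "0 0 0 0 0 -0.0867 0.8" --pt "0 0 0 0 0 0 0.8" --pt "0 0 0 0 0 0 0.8"

```text
time_s: 4.68
position: [536.3, 134.9, 208.7]
tcp_rot: [-3.139, -0.005, 1.912]
contact_force: [-10.4, 3.0, 6.6]
opening: 15.4
gripper_force: 32.5
```

>>> servo_tool --pt "0 0 0 0 0 0 0.8" --pt "0 0 0 0 0 0 0.8"

```text
time_s: 4.85
position: [536.3, 134.9, 208.7]
tcp_rot: [-3.139, -0.005, 1.912]
contact_force: [-9.8, 3.4, 6.1]
opening: 15.6
gripper_force: 32.5
```

>>> servo_tool --pt "0 0 0 0 0 0 5" --pt "0 0 0 0 0 0 5" --pt "0 0 0 0 0 0 5" --pt "0 0 -3.2 0 0 0 5" --pt "0 0 -3.2 0 0 0 5" --pt "0 0 -3.2 0 0 0 5" --pt "0 0 0 0 0 0 5" --pt "0 0 0 0 0 0 5"

```text
time_s: 5.52
position: [541.1, 133.7, 306.1]
tcp_rot: [3.134, 0.002, 1.911]
contact_force: [-1.4, 0.2, -0.7]
opening: 50.0
gripper_force: 0.0
```

Run:
```python
from h import *
plan((438,-141,300),('yaw',49.5))
```

```text
at [541.1 133.7 306.1] rot [1.7955e+02 1.1000e-01 1.0947e+02] q [ 0.13  0.15 -0.18  1.23 -0.    1.36] t 5.5 F [-1.4  0.2 -0.7] open 50.0 grip 0.0
to (438, -141, 300) rows 8 per [-2.807 -2.36   0.076] tot [-22.46 -18.88   0.61]
turn 49.5 rows 9 az 0.1163
```

>>> servo_tool --pt "-2.8 -2.36 0.08 0 0 0 5" --pt "-2.8 -2.36 0.08 0 0 0 5" --pt "-2.8 -2.36 0.08 0 0 0 5" --pt "-2.8 -2.36 0.08 0 0 0 5" --pt "-2.8 -2.36 0.08 0 0 0 5" --pt "-2.8 -2.36 0.08 0 0 0 5" --pt "-2.8 -2.36 0.08 0 0 0 5" --pt "-2.8 -2.36 0.08 0 0 0 5"

```text
time_s: 6.18
position: [434.2, -142.0, 295.0]
tcp_rot: [-3.141, -0.001, 1.911]
contact_force: [0.6, 0.1, -0.5]
opening: 50.0
gripper_force: 0.0
```

>>> servo_tool --pt "0 0 0 0 0 0.116 5" --pt "0 0 0 0 0 0.116 5" --pt "0 0 0 0 0 0.116 5" --pt "0 0 0 0 0 0.116 5" --pt "0 0 0 0 0 0.116 5" --pt "0 0 0 0 0 0.116 5" --pt "0 0 0 0 0 0.116 5" --pt "0 0 0 0 0 0.116 5" --pt "0 0 0 0 0 0.116 5" --pt "0 0 0 0 0 0 5" --pt "0 0 0 0 0 0 5"

```text
time_s: 7.1
position: [435.1, -140.6, 295.1]
tcp_rot: [-3.14, 0.0, 0.87]
contact_force: [-0.6, 0.4, -0.5]
opening: 49.7
gripper_force: 0.0
```

Run:
```python
from h import *
plan((436,-142,300),('yaw',49.5),(436,-142,122))
im,d,p=cam("scene"); cv2.imwrite("pics/s1.png",im[100:300,180:500])
im,d,p=cam("top"); P=cloud(d,p); cv2.imwrite("pics/t1.png",im)
m=(P[...,2]>157)&(P[...,2]<175)&(np.hypot(P[...,0]-538,P[...,1]-133)<40)
print("bar",cv2.minAreaRect(P[m][:,:2].astype(np.float32)))
```

```text
at [ 435.1 -140.6  295.1] rot [-1.7993e+02  3.0000e-02  4.9830e+01] q [-0.45 -0.02 -0.38  1.21 -0.    1.82] t 7.1 F [-0.6  0.4 -0.5] open 49.7 grip 0.0
to (436, -142, 300) rows 1 per [-0.054  0.159 -0.492] tot [-0.05  0.16 -0.49]
turn 49.5 rows 1 az 0.0057
to (436, -142, 122) rows 5 per [0.   0.   3.56] tot [ 0.   0.  17.8]
bar ((538.5145874023438, 133.85818481445312), (16.025638580322266, 52.106536865234375), 21.200008392333984)
```

View pics/s1.png

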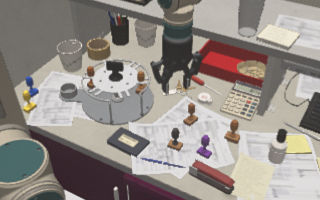

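The rack is turned with an empty fork at the gap, and the gripper hovers above the black stamp. I'll descend and grip its knob.

>>> servo_tool --pt "-0.05 0.16 3.46 0 0 0.006 5" --pt "0 0 3.46 0 0 0 5" --pt "0 0 3.46 0 0 0 5" --pt "0 0 3.46 0 0 0 5" --pt "0 0 3.46 0 0 0 5" --pt "0 0 0 0 0 0 5" --pt "0 0 0 0 0 0 1.5" --pt "0 0 0 0 0 0 1.5" --pt "0 0 0 0 0 0 1.5" --pt "0 0 0 0 0 0 1.5" --pt "0 0 0 0 0 0 1.5" --pt "0 0 0 0 0 0 1.5" --squeeze 40

```text
time_s: 8.2
position: [437.7, -142.6, 124.6]
tcp_rot: [3.138, -0.001, 0.861]
contact_force: [0.4, 0.5, 5.6]
opening: 21.7
gripper_force: 39.6
```

Run:
```python
from h import *
C=np.array([537.1,132.6]); u=np.array([np.cos(np.deg2rad(-130.5)),np.sin(np.deg2rad(-130.5))])
z=122+68
plan((436,-142,z),(*(C+170*u),z),(*(C+125*u),z),(*(C+86*u),z))
```

```text
at [ 437.7 -142.6  124.6] rot [ 1.798e+02 -6.000e-02  4.934e+01] q [-0.46  0.16 -0.59  0.81  0.    1.82] t 8.2 F [0.4 0.5 5.6] open 21.7 grip 39.6
to (436, -142, 190) rows 2 per [-0.033 -0.084 -3.268] tot [-0.07 -0.17 -6.54]
to (np.float64(426.6938317838688), np.float64(3.330985847994725), 190) rows 4 per [ 2.605 -2.544 -0.   ] tot [ 10.42 -10.17  -0.  ]
to (np.float64(455.91899395872707), np.float64(37.54925429999611), 190) rows 2 per [ 2.25  -0.006 -0.   ] tot [ 4.5  -0.01 -0.  ]
to (np.float64(481.2474678436042), np.float64(67.20508695839733), 190) rows 1 per [ 3.9   -0.011 -0.   ] tot [ 3.9  -0.01 -0.  ]
```

>>> servo_tool --pt "0 0 -3.3 0 0 0 1.5" --pt "0 0 -3.3 0 0 0 1.5" --pt "2.6 -2.54 0 0 0 0 1.5" --pt "2.6 -2.54 0 0 0 0 1.5" --pt "2.6 -2.54 0 0 0 0 1.5" --pt "2.6 -2.54 0 0 0 0 1.5" --pt "0 0 0 0 0 0 1.5" --pt "0 0 0 0 0 0 1.5" --pt "0 0 0 0 0 0 1.5"

```text
time_s: 8.95
position: [427.2, 3.2, 189.2]
tcp_rot: [3.141, -0.0, 0.862]
contact_force: [-0.1, 0.0, -0.3]
opening: 21.4
gripper_force: 40.1
```

Run:
```python
from h import *
C=np.array([537.1,132.6]); u=np.array([np.cos(np.deg2rad(-130.5)),np.sin(np.deg2rad(-130.5))])
z=190.6
plan((*(C+165*u),z),(*(C+86*u),z))
im,d,p=cam("scene"); cv2.imwrite("pics/s2.png",cv2.resize(im[120:270,230:400],None,fx=3,fy=3,interpolation=cv2.INTER_CUBIC))
```

```text
at [427.2   3.2 189.2] rot [179.94  -0.    49.39] q [-0.14  0.02 -0.59  0.96 -0.    2.14] t 8.9 F [-0.1  0.  -0.3] open 21.4 grip 40.1
to (np.float64(429.9410720255197), np.float64(7.133015675994869), 190.6) rows 1 per [ 0.477 -0.053 -0.138] tot [ 0.48 -0.05 -0.14]
to (np.float64(481.2474678436042), np.float64(67.20508695839733), 190.6) rows 2 per [ 3.95  -0.008 -0.   ] tot [ 7.9  -0.02 -0.  ]
```

View pics/s2.png

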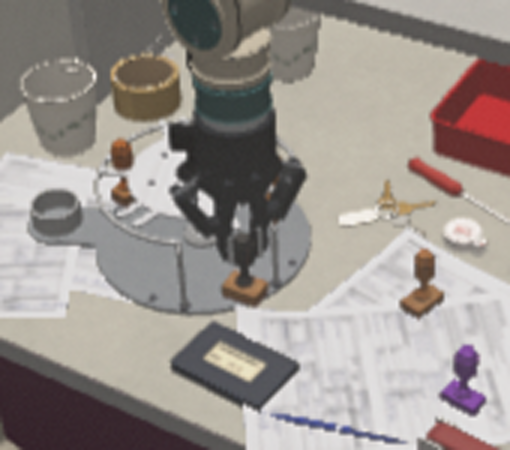

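The black stamp is held at (245,270) in the crop, between the two gap stays at x≈183 and x≈275. I'll slide it in.

>>> servo_tool --pt "0.48 -0.05 -0.14 0 0 0 1.5" --pt "1.5 0 0 0 0 0 1.5" --pt "1.5 0 0 0 0 0 1.5" --pt "1.0 0 0 0 0 0 1.5" --pt "0.5 0 0 0 0 0 1.5" --pt "0.5 0 0 0 0 0 1.5" --pt "0.5 0 0 0 0 0 1.5" --pt "0.5 0 0 0 0 0 1.5" --pt "0.5 0 0 0 0 0 1.5"

```text
time_s: 9.75
position: [472.3, 56.4, 190.2]
tcp_rot: [-3.142, 0.0, 0.861]
contact_force: [-1.2, -0.8, -0.7]
opening: 22.1
gripper_force: 40.1
```

>>> servo_tool --pt "0.5 0 0 0 0 0 1.5" --pt "0.5 0 0 0 0 0 1.5" --pt "0.4 0 0 0 0 0 1.5" --pt "0 0 0 0 0 0 1.5" --pt "0 0 0 0 0 0 1.5"

```text
time_s: 10.17
position: [481.4, 67.2, 190.3]
tcp_rot: [3.142, 0.0, 0.861]
contact_force: [0.5, -0.3, -0.9]
opening: 21.8
gripper_force: 40.1
```

Run:
```python
from h import *
C=np.array([537.1,132.6]); u=np.array([np.cos(np.deg2rad(-130.5)),np.sin(np.deg2rad(-130.5))])
plan((*(C+86*u),190.6))
im,d,p=cam("scene"); cv2.imwrite("pics/s3.png",cv2.resize(im[120:240,240:360],None,fx=4,fy=4,interpolation=cv2.INTER_CUBIC))
```

```text
at [481.4  67.2 190.3] rot [180.     0.    49.36] q [ 0.01  0.12 -0.47  0.98 -0.    2.29] t 10.2 F [ 0.5 -0.3 -0.9] open 21.8 grip 40.1
to (np.float64(481.2474678436042), np.float64(67.20508695839733), 190.6) rows 1 per [-0.011 -0.017 -0.028] tot [-0.01 -0.02 -0.03]
```

View pics/s3.png

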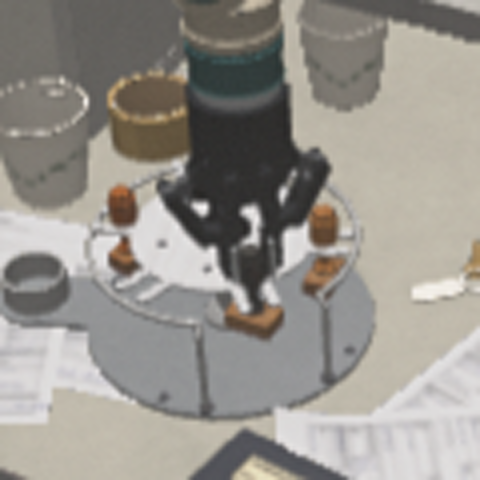

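No resistance, and the prongs are under the knob at (250,300). I'll lower, release and retreat above the bar.

>>> servo_tool --pt "0 0 0.3 0 0 0 1.5" --pt "0 0 0.25 0 0 0 1.5" --pt "0 0 0 0 0 0 1.5" --pt "0 0 0 0 0 0 4" --pt "0 0 0 0 0 0 4" --pt "0 0 0 0 0 0 4" --pt "0 0 0 0 0 0 4"

```text
time_s: 10.8
position: [481.6, 67.0, 185.1]
tcp_rot: [3.141, -0.0, 0.861]
contact_force: [0.3, -0.9, -0.7]
opening: 40.0
gripper_force: 0.0
```

>>> servo_tool --pt "0 0 -2 0 0 0 4" --pt "0 0 -4 0 0 0 4" --pt "0 0 -4 0 0 0 5" --pt "0 0 0 0 0 0 5" --pt "0 0 0 0 0 0 5"

```text
time_s: 11.22
position: [483.5, 67.0, 288.3]
tcp_rot: [3.136, -0.005, 0.861]
contact_force: [-0.4, 0.5, -0.4]
opening: 49.7
gripper_force: 0.0
```

Run:
```python
from h import *
plan((537.1,132.6,285),('yaw',109.5),(537.1,132.6,206))
im,d,p=cam("top"); cv2.imwrite("pics/t2.png",im);P=cloud(d,p); np.save("top2.npy",P)
for c in [(560.8,-135),(553.6,-280),(538,-421)]:
    m=(P[...,2]>60)&(np.hypot(P[...,0]-c[0],P[...,1]-c[1])<60); q=P[m]
    if len(q): q=q[q[:,2]>q[:,2].max()-14]; print(c,len(q),q.mean(0).round(1))
```

```text
at [483.5  67.  288.3] rot [179.67  -0.29  49.33] q [ 0.01  0.04 -0.34  1.18  0.    2.29] t 11.2 F [-0.4  0.5 -0.4] open 49.7 grip 0.0
to (537.1, 132.6, 285) rows 3 per [ 2.822 -0.071  0.108] tot [ 8.47 -0.21  0.33]
turn 109.5 rows 9 az -0.1167
to (537.1, 132.6, 206) rows 2 per [0.   0.   3.95] tot [0.  0.  7.9]
(560.8, -135) 25 [ 560.4 -134.    77.2]
(553.6, -280) 27 [ 553.5 -280.1   75.5]
(538, -421) 37 [ 540.  -422.6  113.5]
```

>>> servo_tool --pt "2.82 -0.07 0.1 0 0 0 5" --pt "2.82 -0.07 0.1 0 0 0 5" --pt "2.82 -0.07 0.1 0 0 0 5" --pt "0 0 0 0 0 -0.1167 5" --pt "0 0 0 0 0 -0.1167 5" --pt "0 0 0 0 0 -0.1167 5" --pt "0 0 0 0 0 -0.1167 5" --pt "0 0 0 0 0 -0.1167 5" --pt "0 0 0 0 0 -0.1167 5" --pt "0 0 0 0 0 -0.1167 5" --pt "0 0 0 0 0 -0.1167 5" --pt "0 0 0 0 0 -0.1167 5"

```text
time_s: 12.27
position: [533.6, 132.3, 279.5]
tcp_rot: [-3.138, -0.001, 1.917]
contact_force: [0.4, -1.0, 0.2]
opening: 49.9
gripper_force: 0.0
```

>>> servo_tool --pt "0 0 0 0 0 0 5" --pt "0 0 3.9 0 0 0 5" --pt "0 0 3.9 0 0 0 5" --pt "0 0 0 0 0 0 5" --pt "0 0 0 0 0 0 0.8" --pt "0 0 0 0 0 0 0.8" --pt "0 0 0 0 0 0 0.8" --pt "0 0 0 0 0 0 0.8" --pt "0 0 0 0 0 0 0.8" --pt "0 0 0 0 0 0 0.8" --pt "0 0 0 0 0 0 0.8" --squeeze 30

```text
time_s: 13.18
position: [536.5, 132.8, 206.0]
tcp_rot: [3.137, 0.001, 1.911]
contact_force: [2.4, 0.6, 6.0]
opening: 15.2
gripper_force: 34.2
```

>>> servo_tool --pt "0 0 0 0 0 -0.0873 0.8" --pt "0 0 0 0 0 -0.0873 0.8" --pt "0 0 0 0 0 -0.0873 0.8" --pt "0 0 0 0 0 -0.0873 0.8" --pt "0 0 0 0 0 -0.0873 0.8" --pt "0 0 0 0 0 -0.0873 0.8" --pt "0 0 0 0 0 -0.0873 0.8" --pt "0 0 0 0 0 -0.0873 0.8" --pt "0 0 0 0 0 -0.0873 0.8" --pt "0 0 0 0 0 -0.0873 0.8" --pt "0 0 0 0 0 -0.0873 0.8" --pt "0 0 0 0 0 -0.0873 0.8"

```text
time_s: 14.18
position: [536.2, 132.4, 206.0]
tcp_rot: [3.141, 0.004, 2.963]
contact_force: [0.5, -0.5, 7.0]
opening: 15.5
gripper_force: 34.4
```

>>> servo_tool --pt "0 0 0 0 0 0 0.8" --pt "0 0 0 0 0 0 0.8" --pt "0 0 0 0 0 0 0.8"

```text
time_s: 14.43
position: [536.2, 132.4, 206.0]
tcp_rot: [3.141, 0.004, 2.959]
contact_force: [0.2, 0.1, 7.9]
opening: 15.6
gripper_force: 34.4
```

>>> servo_tool --pt "0 0 0 0 0 0 5" --pt "0 0 0 0 0 0 5" --pt "0 0 0 0 0 0 5" --pt "0 0 -3.2 0 0 0 5" --pt "0 0 -3.2 0 0 0 5" --pt "0 0 -3.0 0 0 0 5" --pt "0 0 0 0 0 0 5" --pt "0 0 0 0 0 0 5"

```text
time_s: 15.1
position: [536.0, 132.7, 299.9]
tcp_rot: [3.14, 0.004, 2.959]
contact_force: [0.3, -0.5, -0.1]
opening: 50.2
gripper_force: 0.0
```

Run:
```python
from h import *
plan((559,-136,298),('yaw',49.5))
```

```text
at [536.  132.7 299.9] rot [179.93   0.23 169.54] q [ 0.13  0.15 -0.2   1.22  0.    0.31] t 15.1 F [ 0.3 -0.5 -0.1] open 50.2 grip 0.0
to (559, -136, 298) rows 7 per [-1.021 -3.715  0.027] tot [ -7.15 -26.     0.19]
turn 49.5 rows 18 az 0.1164
```

>>> servo_tool --pt "-1.02 -3.71 0 0 0 0 5" --pt "-1.02 -3.71 0 0 0 0 5" --pt "-1.02 -3.71 0 0 0 0 5" --pt "-1.02 -3.71 0 0 0 0 5" --pt "-1.02 -3.71 0 0 0 0 5" --pt "-1.02 -3.71 0 0 0 0 5" --pt "-1.02 -3.71 0 0 0 0 5"

```text
time_s: 15.68
position: [556.5, -137.2, 295.5]
tcp_rot: [3.141, -0.004, 2.959]
contact_force: [0.8, 0.6, 0.4]
opening: 49.9
gripper_force: 0.0
```

>>> servo_tool --pt "0 0 0 0 0 -0.1163 5" --pt "0 0 0 0 0 -0.1163 5" --pt "0 0 0 0 0 -0.1163 5" --pt "0 0 0 0 0 -0.1163 5" --pt "0 0 0 0 0 -0.1163 5" --pt "0 0 0 0 0 -0.1163 5" --pt "0 0 0 0 0 -0.1163 5" --pt "0 0 0 0 0 -0.1163 5" --pt "0 0 0 0 0 -0.1163 5" --pt "0 0 0 0 0 0 5" --pt "0 0 0 0 0 0 5"

```text
time_s: 16.6
position: [557.0, -135.5, 296.0]
tcp_rot: [3.138, -0.001, -2.28]
contact_force: [-0.3, 0.5, 0.9]
opening: 50.2
gripper_force: 0.0
```

Run:
```python
from h import *
plan((559,-135.5,122))
for n in("top","scene"):
    im,d,p=cam(n); P=cloud(d,p)
    for c in [(560.8,-135),(553.6,-280)]:
        m=(P[...,2]>60)&(P[...,2]<90)&(np.hypot(P[...,0]-c[0],P[...,1]-c[1])<60); q=P[m]
        if len(q): q=q[q[:,2]>q[:,2].max()-14]; print(n,c,len(q),q.mean(0).round(1))
```

```text
at [ 557.  -135.5  296. ] rot [ 1.7982e+02 -7.0000e-02 -1.3066e+02] q [-0.35  0.19 -0.15  1.23  0.   -1.21] t 16.6 F [-0.3  0.5  0.9] open 50.2 grip 0.0
to (559, -135.5, 122) rows 5 per [-0.027 -0.031  3.479] tot [-0.13 -0.15 17.4 ]
top (553.6, -280) 27 [ 552.7 -280.    76.3]
scene (560.8, -135) 40 [ 553.  -135.2   74.8]
scene (553.6, -280) 42 [ 546.5 -280.    75.5]
```

>>> servo_tool --pt "-0.13 -0.15 3.45 0 0 0 5" --pt "0 0 3.45 0 0 0 5" --pt "0 0 3.45 0 0 0 5" --pt "0 0 3.45 0 0 0 5" --pt "0 0 3.45 0 0 0 5" --pt "0 0 0 0 0 0 5" --pt "0 0 0 0 0 0 1.5" --pt "0 0 0 0 0 0 1.5" --pt "0 0 0 0 0 0 1.5" --pt "0 0 0 0 0 0 1.5" --pt "0 0 0 0 0 0 1.5" --pt "0 0 0 0 0 0 1.5" --squeeze 40

```text
time_s: 17.7
position: [561.1, -136.3, 127.3]
tcp_rot: [-3.138, 0.001, -2.278]
contact_force: [0.2, 0.5, 4.5]
opening: 21.4
gripper_force: 40.8
```

Run:
```python
from h import *
C=np.array([536.6,132.6]); u=np.array([np.cos(np.deg2rad(-130.5)),np.sin(np.deg2rad(-130.5))])
z=status.read_state()["position"][2]+66
plan((559,-135.5,z),(*(C+165*u),z),(*(C+86*u),z))
```

```text
at [ 561.1 -136.3  127.3] rot [-1.7981e+02  7.0000e-02 -1.3050e+02] q [-0.35  0.34 -0.34  0.88  0.   -1.21] t 17.7 F [0.2 0.5 4.5] open 21.4 grip 40.8
to (559, -135.5, np.float64(193.29393049619068)) rows 2 per [ 0.041  0.106 -3.3  ] tot [ 0.08  0.21 -6.6 ]
to (np.float64(429.4410720255197), np.float64(7.133015675994869), np.float64(193.29393049619068)) rows 5 per [-0.486  3.823 -0.   ] tot [-2.43 19.12 -0.  ]
to (np.float64(480.7474678436042), np.float64(67.20508695839733), np.float64(193.29393049619068)) rows 2 per [-3.95 -0.   -0.  ] tot [-7.9 -0.  -0. ]
```

>>> servo_tool --pt "0 0 -3.3 0 0 0 1.5" --pt "0 0 -3.3 0 0 0 1.5" --pt "-0.49 3.82 0 0 0 0 1.5" --pt "-0.49 3.82 0 0 0 0 1.5" --pt "-0.49 3.82 0 0 0 0 1.5" --pt "-0.49 3.82 0 0 0 0 1.5" --pt "-0.49 3.82 0 0 0 0 1.5" --pt "0 0 0 0 0 0 1.5" --pt "0 0 0 0 0 0 1.5" --pt "0 0 0 0 0 0 1.5"

```text
time_s: 18.53
position: [431.2, 6.8, 192.0]
tcp_rot: [-3.139, 0.001, -2.277]
contact_force: [0.2, -0.2, -1.2]
opening: 21.4
gripper_force: 40.3
```

Run:
```python
from h import *
C=np.array([536.6,132.6]); u=np.array([np.cos(np.deg2rad(-130.5)),np.sin(np.deg2rad(-130.5))])
z=193.3
plan((*(C+165*u),z),(*(C+86*u),z))
im,d,p=cam("scene"); cv2.imwrite("pics/s4.png",cv2.resize(im[120:240,240:360],None,fx=4,fy=4,interpolation=cv2.INTER_CUBIC))
```

```text
at [431.2   6.8 192. ] rot [-1.7987e+02  6.0000e-02 -1.3046e+02] q [-0.13  0.02 -0.58  0.97 -0.   -1.  ] t 18.5 F [ 0.2 -0.2 -1.2] open 21.4 grip 40.3
to (np.float64(429.4410720255197), np.float64(7.133015675994869), 193.3) rows 1 per [ 0.089  0.158 -0.131] tot [ 0.09  0.16 -0.13]
to (np.float64(480.7474678436042), np.float64(67.20508695839733), 193.3) rows 2 per [-3.95e+00 -3.00e-03 -0.00e+00] tot [-7.9  -0.01 -0.  ]
```

View pics/s4.png

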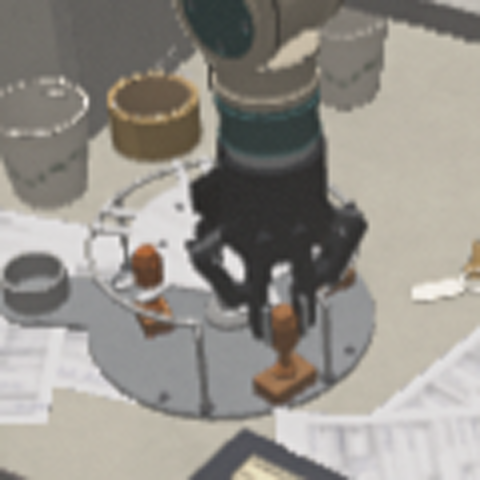

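Stamp 2 is held upright at the gap entry, at (285,340) in the crop. I'll insert it.

>>> servo_tool --pt "0.09 0.16 -0.13 0 0 0 1.5" --pt "-1.5 0 0 0 0 0 1.5" --pt "-1.5 0 0 0 0 0 1.5" --pt "-1.0 0 0 0 0 0 1.5" --pt "-0.5 0 0 0 0 0 1.5" --pt "-0.5 0 0 0 0 0 1.5" --pt "-0.5 0 0 0 0 0 1.5" --pt "-0.5 0 0 0 0 0 1.5" --pt "-0.5 0 0 0 0 0 1.5"

```text
time_s: 19.33
position: [471.0, 56.6, 192.5]
tcp_rot: [-3.142, -0.001, -2.278]
contact_force: [0.1, -0.6, -0.5]
opening: 21.2
gripper_force: 40.3
```

>>> servo_tool --pt "-0.5 0 0 0 0 0 1.5" --pt "-0.5 0 0 0 0 0 1.5" --pt "-0.4 0 0 0 0 0 1.5" --pt "0 0 0 0 0 0 1.5" --pt "0 0 0 0 0 0 1.5"

```text
time_s: 19.75
position: [480.4, 67.5, 192.7]
tcp_rot: [-3.141, 0.0, -2.277]
contact_force: [1.4, -0.3, -1.3]
opening: 21.2
gripper_force: 40.3
```

>>> servo_tool --pt "0 0 0.3 0 0 0 1.5" --pt "0 0 0.25 0 0 0 1.5" --pt "0 0 0 0 0 0 1.5" --pt "0 0 0 0 0 0 4" --pt "0 0 0 0 0 0 4" --pt "0 0 0 0 0 0 4" --pt "0 0 0 0 0 0 4"

```text
time_s: 20.33
position: [480.3, 67.2, 187.4]
tcp_rot: [-3.141, 0.0, -2.278]
contact_force: [-0.2, -0.4, -0.2]
opening: 39.8
gripper_force: 0.0
```

>>> servo_tool --pt "0 0 -2 0 0 0 4" --pt "0 0 -4 0 0 0 4" --pt "0 0 -3.5 0 0 0 5" --pt "0 0 0 0 0 0 5" --pt "0 0 0 0 0 0 5"

```text
time_s: 20.75
position: [482.0, 67.3, 285.1]
tcp_rot: [-3.136, 0.004, -2.278]
contact_force: [-0.6, 0.1, 0.2]
opening: 50.0
gripper_force: 0.0
```

Run:
```python
from h import *
plan((536.6,132.6,285),('yaw',169.5),(536.6,132.6,206))
im,d,p=cam("top"); cv2.imwrite("pics/t3.png",im);P=cloud(d,p)
for c in [(483,69),(553.6,-280),(538,-421)]:
    m=(P[...,2]>60)&(np.hypot(P[...,0]-c[0],P[...,1]-c[1])<50); q=P[m]
    if len(q): q=q[q[:,2]>q[:,2].max()-14]; print(c,len(q),q.mean(0).round(1))
cv2.imwrite("pics/z3.png",cv2.resize(im[145:245,195:445],None,fx=3.2,fy=3.2,interpolation=cv2.INTER_CUBIC))
```

```text
at [482.   67.3 285.1] rot [-179.71    0.25 -130.5 ] q [ 0.01  0.04 -0.35  1.18 -0.   -0.86] t 20.8 F [-0.6  0.1  0.2] open 50.0 grip 0.0
to (536.6, 132.6, 285) rows 3 per [-2.838  0.03   0.004] tot [-8.51  0.09  0.01]
turn 169.5 rows 9 az 0.1164
to (536.6, 132.6, 206) rows 2 per [0.   0.   3.95] tot [0.  0.  7.9]
(483, 69) 439 [456.  69. 657.]
(553.6, -280) 27 [ 553.1 -280.1   76.5]
(538, -421) 37 [ 540.3 -422.7  113.9]
```

View pics/z3.png

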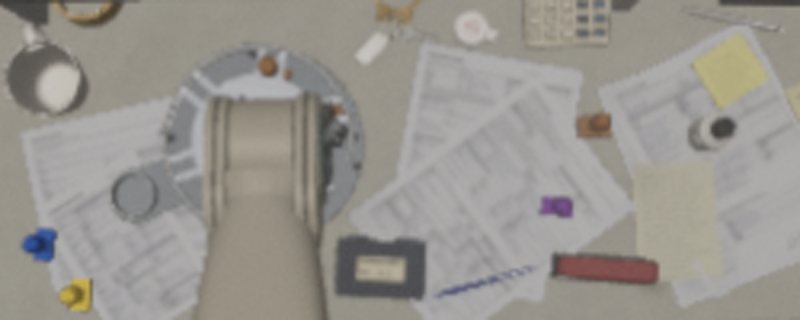

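Two stamps are hung, the remaining wooden one stands at (597,125) in this crop, and the arm hides part of the rack. I'll regrip the bar and turn it +120°.

>>> servo_tool --pt "-2.84 0.03 0 0 0 0 5" --pt "-2.84 0.03 0 0 0 0 5" --pt "-2.84 0.03 0 0 0 0 5" --pt "0 0 0 0 0 0.1164 5" --pt "0 0 0 0 0 0.1164 5" --pt "0 0 0 0 0 0.1164 5" --pt "0 0 0 0 0 0.1164 5" --pt "0 0 0 0 0 0.1164 5" --pt "0 0 0 0 0 0.1164 5" --pt "0 0 0 0 0 0.1164 5" --pt "0 0 0 0 0 0.1164 5" --pt "0 0 0 0 0 0.1164 5"

```text
time_s: 21.8
position: [533.4, 132.5, 279.7]
tcp_rot: [-3.14, -0.004, 2.952]
contact_force: [0.0, 0.9, 0.1]
opening: 50.1
gripper_force: 0.0
```

>>> servo_tool --pt "0 0 0 0 0 0 5" --pt "0 0 3.9 0 0 0 5" --pt "0 0 3.9 0 0 0 5" --pt "0 0 0 0 0 0 5" --pt "0 0 0 0 0 0 0.8" --pt "0 0 0 0 0 0 0.8" --pt "0 0 0 0 0 0 0.8" --pt "0 0 0 0 0 0 0.8" --pt "0 0 0 0 0 0 0.8" --pt "0 0 0 0 0 0 0.8" --pt "0 0 0 0 0 0 0.8" --squeeze 30

```text
time_s: 22.72
position: [536.0, 132.6, 206.2]
tcp_rot: [3.141, 0.004, 2.958]
contact_force: [-1.4, -1.7, 7.0]
opening: 15.4
gripper_force: 31.8
```

Now I'll turn +120° (2.094 rad) in 24 rows.

>>> servo_tool --pt "0 0 0 0 0 -0.0873 0.8" --pt "0 0 0 0 0 -0.0873 0.8" --pt "0 0 0 0 0 -0.0873 0.8" --pt "0 0 0 0 0 -0.0873 0.8" --pt "0 0 0 0 0 -0.0873 0.8" --pt "0 0 0 0 0 -0.0873 0.8" --pt "0 0 0 0 0 -0.0873 0.8" --pt "0 0 0 0 0 -0.0873 0.8" --pt "0 0 0 0 0 -0.0873 0.8" --pt "0 0 0 0 0 -0.0873 0.8" --pt "0 0 0 0 0 -0.0873 0.8" --pt "0 0 0 0 0 -0.0873 0.8"

```text
time_s: 23.72
position: [536.3, 131.9, 206.2]
tcp_rot: [-3.137, 0.001, -2.274]
contact_force: [0.1, -5.1, 6.0]
opening: 15.6
gripper_force: 32.0
```

>>> servo_tool --pt "0 0 0 0 0 -0.0873 0.8" --pt "0 0 0 0 0 -0.0873 0.8" --pt "0 0 0 0 0 -0.0873 0.8" --pt "0 0 0 0 0 -0.0873 0.8" --pt "0 0 0 0 0 -0.0873 0.8" --pt "0 0 0 0 0 -0.0873 0.8" --pt "0 0 0 0 0 -0.0873 0.8" --pt "0 0 0 0 0 -0.0873 0.8" --pt "0 0 0 0 0 -0.0873 0.8" --pt "0 0 0 0 0 -0.0873 0.8" --pt "0 0 0 0 0 -0.0873 0.8" --pt "0 0 0 0 0 -0.0873 0.8"

```text
time_s: 24.72
position: [536.9, 131.8, 206.2]
tcp_rot: [-3.137, -0.004, -1.227]
contact_force: [2.0, -5.1, 4.4]
opening: 15.7
gripper_force: 31.6
```

>>> servo_tool --pt "0 0 0 0 0 0 0.8" --pt "0 0 0 0 0 0 0.8" --pt "0 0 0 0 0 0 0.8"

```text
time_s: 24.97
position: [536.9, 131.8, 206.2]
tcp_rot: [-3.137, -0.004, -1.231]
contact_force: [1.9, -4.7, 4.3]
opening: 15.2
gripper_force: 31.6
```

>>> servo_tool --pt "0 0 0 0 0 0 5" --pt "0 0 0 0 0 0 5" --pt "0 0 0 0 0 0 5" --pt "0 0 -3.2 0 0 0 5" --pt "0 0 -3.2 0 0 0 5" --pt "0 0 -3.0 0 0 0 5" --pt "0 0 0 0 0 0 5" --pt "0 0 0 0 0 0 5"

```text
time_s: 25.63
position: [535.9, 133.1, 300.4]
tcp_rot: [-3.137, -0.001, -1.23]
contact_force: [0.5, 0.3, -0.7]
opening: 49.6
gripper_force: 0.0
```

Run:
```python
from h import *
plan((552,-281,298),('yaw',229.5))
```

```text
at [535.9 133.1 300.4] rot [-1.7972e+02 -3.0000e-02 -7.0450e+01] q [ 0.13  0.15 -0.2   1.22  0.   -1.79] t 25.6 F [ 0.5  0.3 -0.7] open 49.6 grip 0.0
to (552, -281, 298) rows 11 per [3.597 1.121 0.022] tot [39.56 12.34  0.24]
turn 229.5 rows 9 az 0.1164
```

>>> servo_tool --pt "3.6 1.12 0 0 0 0 5" --pt "3.6 1.12 0 0 0 0 5" --pt "3.6 1.12 0 0 0 0 5" --pt "3.6 1.12 0 0 0 0 5" --pt "3.6 1.12 0 0 0 0 5" --pt "3.6 1.12 0 0 0 0 5" --pt "3.6 1.12 0 0 0 0 5" --pt "3.6 1.12 0 0 0 0 5" --pt "3.6 1.12 0 0 0 0 5" --pt "3.6 1.12 0 0 0 0 5" --pt "3.6 1.12 0 0 0 0 5"

```text
time_s: 26.55
position: [549.8, -282.8, 295.8]
tcp_rot: [3.14, 0.003, -1.23]
contact_force: [0.4, 0.2, 0.1]
opening: 49.8
gripper_force: 0.0
```

>>> servo_tool --pt "0 0 0 0 0 0.1164 5" --pt "0 0 0 0 0 0.1164 5" --pt "0 0 0 0 0 0.1164 5" --pt "0 0 0 0 0 0.1164 5" --pt "0 0 0 0 0 0.1164 5" --pt "0 0 0 0 0 0.1164 5" --pt "0 0 0 0 0 0.1164 5" --pt "0 0 0 0 0 0.1164 5" --pt "0 0 0 0 0 0.1164 5" --pt "0 0 0 0 0 0 5" --pt "0 0 0 0 0 0 5"

```text
time_s: 27.47
position: [550.3, -281.1, 296.3]
tcp_rot: [3.138, -0.0, -2.274]
contact_force: [-0.5, 0.3, -0.8]
opening: 50.3
gripper_force: 0.0
```

Run:
```python
from h import *
plan((552,-281,122))
im,d,p=cam("scene"); P=cloud(d,p); c=(553.6,-280)
m=(P[...,2]>60)&(P[...,2]<90)&(np.hypot(P[...,0]-c[0],P[...,1]-c[1])<60); q=P[m]; q=q[q[:,2]>q[:,2].max()-14]; print(len(q),q.mean(0).round(1))
im,d,p=cam("top"); cv2.imwrite("pics/z4.png",cv2.resize(im[145:245,195:445],None,fx=3.2,fy=3.2,interpolation=cv2.INTER_CUBIC))
P=cloud(d,p); m=(P[...,2]>113)&(P[...,2]<150)&(np.hypot(P[...,0]-538,P[...,1]-133)>45)&(np.hypot(P[...,0]-538,P[...,1]-133)<130)
n,l,s,ce=cv2.connectedComponentsWithStats(m.astype(np.uint8))
for i in range(1,n):
    if s[i,4]>5:
        q=P[l==i].mean(0); print("hung",s[i,4],q.round(1),"r",round(float(np.hypot(q[0]-538.5,q[1]-133.5)),1),"ang",round(float(np.rad2deg(np.arctan2(q[1]-133.5,q[0]-538.5))),1))
```

```text
at [ 550.3 -281.1  296.3] rot [ 1.7982e+02 -1.0000e-02 -1.3031e+02] q [-0.58  0.27 -0.05  1.25  0.   -1.44] t 27.5 F [-0.5  0.3 -0.8] open 50.3 grip 0.0
to (552, -281, 122) rows 5 per [-0.024 -0.024  3.486] tot [-0.12 -0.12 17.43]
40 [ 546.4 -280.3   75.9]
hung 37 [623.5 116.  127.6] r 86.8 ang -11.6
hung 29 [595.4 197.  127.6] r 85.3 ang 48.2
hung 35 [566.2  52.9 127.9] r 85.2 ang -71.0
hung 28 [509.4 211.3 129.1] r 83.1 ang 110.5
```

View pics/z4.png

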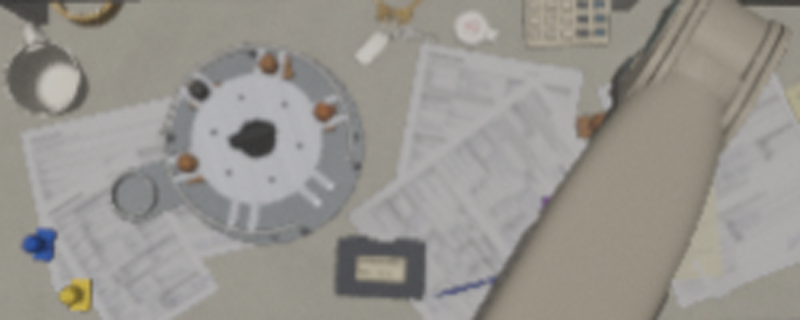

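Four stamps hang properly at r≈85. The empty fork is at −131°, right at the gap, visible at (318,190). I'll pick the last stamp.

>>> servo_tool --pt "-0.12 -0.12 3.45 0 0 0 5" --pt "0 0 3.45 0 0 0 5" --pt "0 0 3.45 0 0 0 5" --pt "0 0 3.45 0 0 0 5" --pt "0 0 3.5 0 0 0 5" --pt "0 0 0 0 0 0 5" --pt "0 0 0 0 0 0 1.5" --pt "0 0 0 0 0 0 1.5" --pt "0 0 0 0 0 0 1.5" --pt "0 0 0 0 0 0 1.5" --pt "0 0 0 0 0 0 1.5" --pt "0 0 0 0 0 0 1.5" --squeeze 40

```text
time_s: 28.57
position: [553.7, -282.3, 127.1]
tcp_rot: [-3.138, 0.001, -2.277]
contact_force: [-0.7, -0.2, 3.0]
opening: 21.8
gripper_force: 39.3
```

Run:
```python
from h import *
C=np.array([536.5,132.4]); u=np.array([np.cos(np.deg2rad(-130.5)),np.sin(np.deg2rad(-130.5))])
z=status.read_state()["position"][2]+66
plan((554,-281,z),(*(C+165*u),z),(*(C+86*u),z))
```

```text
at [ 553.7 -282.3  127.1] rot [-1.7980e+02  4.0000e-02 -1.3048e+02] q [-0.58  0.41 -0.24  0.92  0.   -1.44] t 28.6 F [-0.7 -0.2  3. ] open 21.8 grip 39.3
to (554, -281, np.float64(193.11370655861293)) rows 2 per [-0.056  0.031 -3.3  ] tot [-0.11  0.06 -6.6 ]
to (np.float64(429.3410720255197), np.float64(6.933015675994881), np.float64(193.11370655861293)) rows 8 per [-1.726  3.522 -0.   ] tot [-13.81  28.18  -0.  ]
to (np.float64(480.6474678436042), np.float64(67.00508695839734), np.float64(193.11370655861293)) rows 2 per [-3.95e+00 -1.00e-03 -0.00e+00] tot [-7.9 -0.  -0. ]
```

>>> servo_tool --pt "0 0 -3.3 0 0 0 1.5" --pt "0 0 -3.3 0 0 0 1.5" --pt "-1.73 3.52 0 0 0 0 1.5" --pt "-1.73 3.52 0 0 0 0 1.5" --pt "-1.73 3.52 0 0 0 0 1.5" --pt "-1.73 3.52 0 0 0 0 1.5" --pt "-1.73 3.52 0 0 0 0 1.5" --pt "-1.73 3.52 0 0 0 0 1.5" --pt "-1.73 3.52 0 0 0 0 1.5" --pt "-1.73 3.52 0 0 0 0 1.5" --pt "0 0 0 0 0 0 1.5" --pt "0 0 0 0 0 0 1.5"

```text
time_s: 29.57
position: [427.1, 8.2, 191.3]
tcp_rot: [-3.141, -0.0, -2.274]
contact_force: [0.7, -0.7, -1.3]
opening: 21.9
gripper_force: 40.1
```

>>> servo_tool --pt "0 0 0 0 0 0 1.5"

```text
time_s: 29.65
position: [428.8, 6.6, 191.7]
tcp_rot: [-3.14, 0.001, -2.277]
contact_force: [0.4, -0.3, -0.4]
opening: 21.5
gripper_force: 40.2
```

Run:
```python
from h import *
C=np.array([536.5,132.4]); u=np.array([np.cos(np.deg2rad(-130.5)),np.sin(np.deg2rad(-130.5))])
z=193.1
plan((*(C+165*u),z),(*(C+86*u),z))
```

```text
at [428.8   6.6 191.7] rot [-1.7989e+02  4.0000e-02 -1.3044e+02] q [-0.14  0.02 -0.58  0.97 -0.   -1.  ] t 29.6 F [ 0.4 -0.3 -0.4] open 21.5 grip 40.2
to (np.float64(429.3410720255197), np.float64(6.933015675994881), 193.1) rows 1 per [-0.059 -0.018 -0.136] tot [-0.06 -0.02 -0.14]
to (np.float64(480.6474678436042), np.float64(67.00508695839734), 193.1) rows 2 per [-3.95  -0.004 -0.   ] tot [-7.9  -0.01 -0.  ]
```

>>> servo_tool --pt "-0.06 -0.02 -0.14 0 0 0 1.5" --pt "-1.5 0 0 0 0 0 1.5" --pt "-1.5 0 0 0 0 0 1.5" --pt "-1.0 0 0 0 0 0 1.5" --pt "-0.5 0 0 0 0 0 1.5" --pt "-0.5 0 0 0 0 0 1.5" --pt "-0.5 0 0 0 0 0 1.5" --pt "-0.5 0 0 0 0 0 1.5" --pt "-0.5 0 0 0 0 0 1.5"

```text
time_s: 30.4
position: [471.2, 56.2, 192.4]
tcp_rot: [-3.141, -0.001, -2.278]
contact_force: [-0.3, -0.1, -1.4]
opening: 21.2
gripper_force: 40.1
```

>>> servo_tool --pt "-0.5 0 0 0 0 0 1.5" --pt "-0.5 0 0 0 0 0 1.5" --pt "-0.4 0 0 0 0 0 1.5" --pt "0 0 0 0 0 0 1.5" --pt "0 0 0 0 0 0 1.5"

```text
time_s: 30.82
position: [480.5, 67.1, 192.6]
tcp_rot: [-3.141, 0.0, -2.277]
contact_force: [-0.7, -0.6, -1.8]
opening: 21.9
gripper_force: 40.1
```

>>> servo_tool --pt "0 0 0.3 0 0 0 1.5" --pt "0 0 0.25 0 0 0 1.5" --pt "0 0 0 0 0 0 1.5" --pt "0 0 0 0 0 0 4" --pt "0 0 0 0 0 0 4" --pt "0 0 0 0 0 0 4" --pt "0 0 0 0 0 0 4"

```text
time_s: 31.4
position: [480.4, 66.9, 187.3]
tcp_rot: [-3.141, 0.0, -2.278]
contact_force: [-0.3, -0.7, 0.2]
opening: 40.0
gripper_force: 0.0
```

>>> servo_tool --pt "0 0 -2 0 0 0 4" --pt "0 0 -4 0 0 0 4" --pt "0 0 -3.5 0 0 0 7" --pt "0 0 0 0 0 0 7" --pt "0 0 0 0 0 0 7"

```text
time_s: 31.82
position: [482.2, 66.9, 285.0]
tcp_rot: [-3.136, 0.004, -2.278]
contact_force: [-0.0, 0.4, -0.1]
opening: 69.8
gripper_force: 0.0
```

Run:
```python
from h import *
from scipy.optimize import least_squares
plan((538.5,-423.5,285))
A=[];B=[]
for i in range(3):
    im,d,p=cam("top"); P=cloud(d,p)
    m=(P[...,2]>28)&(P[...,2]<50)&(np.hypot(P[...,0]-479,P[...,1]-296)<40); A.append(P[m])
    m=(P[...,2]>85)&(P[...,2]<130)&(np.hypot(P[...,0]-540,P[...,1]+422)<40); B.append(P[m])
q=np.vstack(A); f=least_squares(lambda a:np.hypot(q[:,0]-a[0],q[:,1]-a[1])-27,[479,296],loss='soft_l1'); print("ring",len(q),f.x,np.median(q[:,2]),q.mean(0),np.std(f.fun))
q=np.vstack(B); print("cap",len(q),q.mean(0), (q[:,:2].max(0)+q[:,:2].min(0))/2)
im,d,p=cam("scene"); P=cloud(d,p); m=(P[...,2]>30)&(P[...,2]<42)&(np.hypot(P[...,0]-479,P[...,1]-296)<40); q=P[m]
if len(q)>20: f=least_squares(lambda a:np.hypot(q[:,0]-a[0],q[:,1]-a[1])-27,[479,296],loss='soft_l1'); print("ring scene",len(q),f.x)
cv2.imwrite("pics/s5.png",cv2.resize(im[110:260,240:400],None,fx=4,fy=4,interpolation=cv2.INTER_CUBIC))
```

```text
at [482.2  66.9 285. ] rot [-179.71    0.25 -130.49] q [ 0.    0.04 -0.35  1.18  0.   -0.86] t 31.8 F [-0.   0.4 -0.1] open 69.8 grip 0.0
to (538.5, -423.5, 285) rows 13 per [ 2.587 -2.779  0.   ] tot [ 33.64 -36.13   0.  ]
ring 170 [479.52163788 295.13610649] 35.630086360886594 [480.05468723 296.45380009  35.49348603] 1.4476770943334432
cap 142 [ 539.67545313 -420.67407335  110.13521032] [ 539.75489112 -423.42228169]
ring scene 76 [474.63950684 298.59599612]
```

View pics/s5.png

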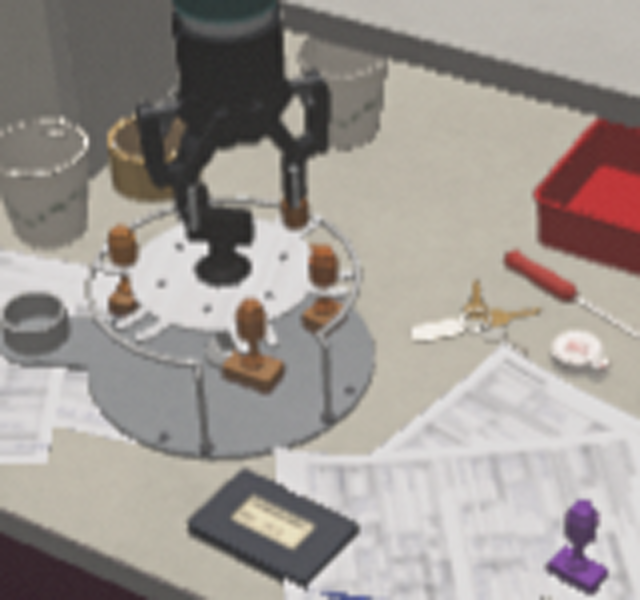

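All five stamps hang upright, the new one at (252,330) at the gap. Now I'll fetch the bottle.

>>> servo_tool --pt "2.59 -2.78 0 0 0 0 7" --pt "2.59 -2.78 0 0 0 0 7" --pt "2.59 -2.78 0 0 0 0 7" --pt "2.59 -2.78 0 0 0 0 7" --pt "2.59 -2.78 0 0 0 0 7" --pt "2.59 -2.78 0 0 0 0 7" --pt "2.59 -2.78 0 0 0 0 7" --pt "2.59 -2.78 0 0 0 0 7" --pt "2.59 -2.78 0 0 0 0 7" --pt "2.59 -2.78 0 0 0 0 7" --pt "2.59 -2.78 0 0 0 0 7" --pt "2.59 -2.78 0 0 0 0 7"

```text
time_s: 33.02
position: [531.2, -387.4, 279.7]
tcp_rot: [3.138, 0.0, -2.278]
contact_force: [0.8, -0.2, 0.2]
opening: 70.0
gripper_force: 0.0
```

>>> servo_tool --pt "2.59 -2.78 0 0 0 0 7" --pt "0 0 0 0 0 0 7" --pt "0 0 0 0 0 0 7" --pt "0 0 0 0 0 0 7"

```text
time_s: 33.35
position: [535.6, -423.3, 279.9]
tcp_rot: [3.138, 0.001, -2.278]
contact_force: [-0.1, 0.0, 0.1]
opening: 70.1
gripper_force: 0.0
```

Run:
```python
from h import *
plan((538,-424,129))
```

```text
at [ 535.6 -423.3  279.9] rot [ 1.7977e+02  3.0000e-02 -1.3053e+02] q [-0.76  0.39  0.08  1.27  0.   -1.63] t 33.4 F [-0.1  0.   0.1] open 70.1 grip 0.0
to (538, -424, 129) rows 4 per [-0.025 -0.058  3.773] tot [-0.1  -0.23 15.09]
```

>>> servo_tool --pt "0 -0.1 3.8 0 0 0 7" --pt "0 0 3.8 0 0 0 7" --pt "0 0 3.8 0 0 0 7" --pt "0 0 3.8 0 0 0 7" --pt "0 0 0 0 0 0 7" --pt "0 0 0 0 0 0 3.8" --pt "0 0 0 0 0 0 3.8" --pt "0 0 0 0 0 0 3.8" --pt "0 0 0 0 0 0 3.8" --pt "0 0 0 0 0 0 3.8" --pt "0 0 0 0 0 0 3.8" --squeeze 45

```text
time_s: 34.27
position: [538.4, -425.6, 132.9]
tcp_rot: [-3.137, -0.0, -2.278]
contact_force: [0.0, 0.7, 5.3]
opening: 41.7
gripper_force: 46.5
```

>>> servo_tool --pt "0 0 -3.5 0 0 0 3.8" --pt "0 0 -3.5 0 0 0 3.8" --pt "0 0 -3.5 0 0 0 3.8" --pt "0 0 -3.5 0 0 0 3.8" --pt "0 0 0 0 0 0 3.8" --pt "0 0 0 0 0 0 3.8" --pt "0 0 0 0 0 0 3.8"

```text
time_s: 34.85
position: [536.9, -424.4, 270.0]
tcp_rot: [3.142, -0.0, -2.278]
contact_force: [-0.1, 0.7, -1.9]
opening: 41.3
gripper_force: 45.9
```

Run:
```python
from h import *
plan((430,0,290),(477.5,294,290))
im,d,p=cam("top"); P=cloud(d,p)
im,d,p=cam("scene"); cv2.imwrite("pics/s6.png",cv2.resize(im[100:300,360:640],None,fx=2,fy=2))
```

```text
at [ 536.9 -424.4  270. ] rot [ 180.    -0.  -130.5] q [-0.76  0.4   0.07  1.24 -0.   -1.63] t 34.9 F [-0.1  0.7 -1.9] open 41.3 grip 45.9
to (430, 0, 290) rows 11 per [-2.303  3.245 -0.182] tot [-25.33  35.69  -2.  ]
to (477.5, 294, 290) rows 8 per [-3.18   1.935 -0.   ] tot [-25.44  15.48  -0.  ]
```

View pics/s6.png

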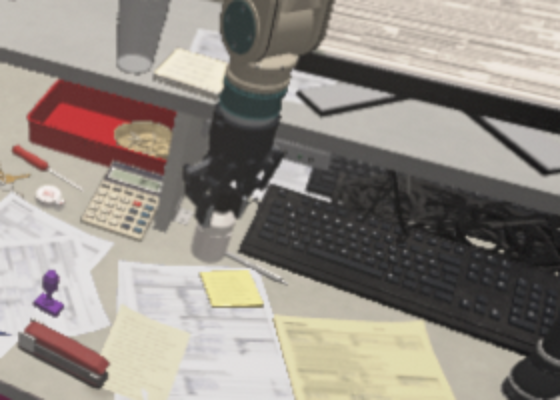

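The bottle is held upright at (215,235) in the crop. I'll carry it round the rack to the ring.

Run:
```python
from h import *
plan((400,30,285),(477.5,294,285))
```

```text
at [ 536.2 -423.7  267.8] rot [ 1.7977e+02  1.0000e-02 -1.3050e+02] q [-0.76  0.4   0.07  1.24 -0.   -1.63] t 35.0 F [-0.7  0.  -0.6] open 41.3 grip 45.9
to (400, 30, 285) rows 12 per [-2.138  3.319 -0.143] tot [-25.65  39.82  -1.72]
to (477.5, 294, 285) rows 7 per [-3.587  1.608 -0.   ] tot [-25.11  11.25  -0.  ]
```

>>> servo_tool --pt "-2.14 3.32 -0.15 0 0 0 3.8" --pt "-2.14 3.32 -0.15 0 0 0 3.8" --pt "-2.14 3.32 -0.15 0 0 0 3.8" --pt "-2.14 3.32 -0.15 0 0 0 3.8" --pt "-2.14 3.32 -0.15 0 0 0 3.8" --pt "-2.14 3.32 -0.15 0 0 0 3.8" --pt "-2.14 3.32 -0.15 0 0 0 3.8" --pt "-2.14 3.32 -0.15 0 0 0 3.8" --pt "-2.14 3.32 -0.15 0 0 0 3.8" --pt "-2.14 3.32 -0.15 0 0 0 3.8" --pt "-2.14 3.32 -0.15 0 0 0 3.8" --pt "-2.14 3.32 -0.15 0 0 0 3.8"

```text
time_s: 35.95
position: [398.8, 31.1, 286.4]
tcp_rot: [3.139, -0.002, -2.278]
contact_force: [-0.4, 0.5, -1.2]
opening: 41.5
gripper_force: 46.0
```

>>> servo_tool --pt "-3.59 1.61 0 0 0 0 3.8" --pt "-3.59 1.61 0 0 0 0 3.8" --pt "-3.59 1.61 0 0 0 0 3.8" --pt "-3.59 1.61 0 0 0 0 3.8" --pt "-3.59 1.61 0 0 0 0 3.8" --pt "-3.59 1.61 0 0 0 0 3.8" --pt "-3.59 1.61 0 0 0 0 3.8" --pt "0 0 0 0 0 0 3.8" --pt "0 0 0 0 0 0 3.8" --pt "0 0 0 0 0 0 3.8" --pt "0 0 0 0 0 0 3.8"

```text
time_s: 36.87
position: [477.5, 292.6, 286.8]
tcp_rot: [3.141, -0.003, -2.278]
contact_force: [0.2, -0.4, -1.2]
opening: 41.5
gripper_force: 46.0
```

Run:
```python
from h import *
plan((477.5,294,184),(477.5,294,142))
```

```text
at [477.5 292.6 286.8] rot [ 1.7995e+02 -1.6000e-01 -1.3054e+02] q [ 0.43  0.17 -0.19  1.21 -0.   -0.43] t 36.9 F [ 0.2 -0.4 -1.2] open 41.5 grip 46.0
to (477.5, 294, 184) rows 3 per [-0.035  0.031  3.427] tot [-0.1   0.09 10.28]
to (477.5, 294, 142) rows 2 per [-0.   0.   2.1] tot [-0.   0.   4.2]
```

>>> servo_tool --pt "0 0 3.4 0 0 0 3.8" --pt "0 0 3.4 0 0 0 3.8" --pt "0 0 3.4 0 0 0 3.8" --pt "0 0 0 0 0 0 3.8" --pt "0 0 0 0 0 0 3.8" --pt "0 0 0 0 0 0 3.8"

```text
time_s: 37.37
position: [479.2, 293.4, 187.6]
tcp_rot: [-3.141, 0.002, -2.279]
contact_force: [0.9, -0.6, -1.4]
opening: 41.7
gripper_force: 46.3
```

Run:
```python
from h import *
plan((477.5,294,142))
im,d,p=cam("scene"); cv2.imwrite("pics/s7.png",cv2.resize(im[120:240,190:310],None,fx=4,fy=4,interpolation=cv2.INTER_CUBIC))
```

```text
at [479.2 293.4 187.6] rot [-1.7996e+02  9.0000e-02 -1.3056e+02] q [ 0.43  0.25 -0.32  1.   -0.   -0.43] t 37.4 F [ 0.9 -0.6 -1.4] open 41.7 grip 46.3
to (477.5, 294, 142) rows 2 per [0.031 0.084 2.28 ] tot [0.06 0.17 4.56]
```

View pics/s7.png

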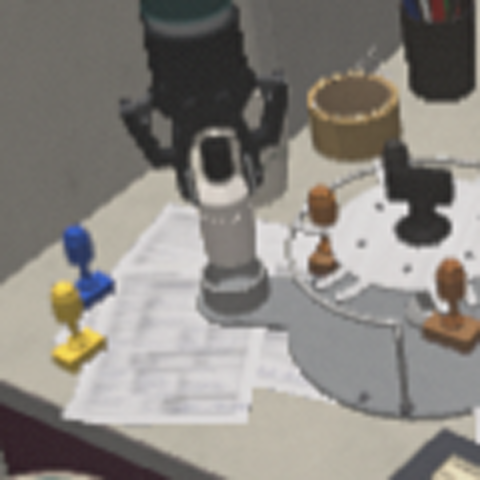

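The bottle hangs just above the ring (bottle (230,235), ring (236,285)) and looks aligned. I'll lower it gently.

>>> servo_tool --pt "0.06 0.15 0.6 0 0 0 3.8" --pt "0 0 0.6 0 0 0 3.8" --pt "0 0 0.5 0 0 0 3.8" --pt "0 0 0.4 0 0 0 3.8" --pt "0 0 0.3 0 0 0 3.8" --pt "0 0 0 0 0 0 3.8" --pt "0 0 0 0 0 0 3.8"

```text
time_s: 38.0
position: [476.7, 294.3, 161.7]
tcp_rot: [3.141, -0.001, -2.278]
contact_force: [0.2, -0.1, -0.7]
opening: 41.2
gripper_force: 46.3
```

>>> servo_tool --pt "0 0 0.6 0 0 0 3.8" --pt "0 0 0.6 0 0 0 3.8" --pt "0 0 0.4 0 0 0 3.8" --pt "0 0 0.2 0 0 0 3.8" --pt "0 0 0 0 0 0 3.8" --pt "0 0 0 0 0 0 3.8"

```text
time_s: 38.5
position: [476.8, 294.2, 143.7]
tcp_rot: [3.141, -0.001, -2.278]
contact_force: [0.3, -0.1, -1.1]
opening: 41.4
gripper_force: 46.3
```

>>> servo_tool --pt "0 0 0.15 0 0 0 3.8" --pt "0 0 0.1 0 0 0 3.8" --pt "0 0 0 0 0 0 3.8" --pt "0 0 0 0 0 0 3.8"

```text
time_s: 38.83
position: [476.9, 294.3, 141.6]
tcp_rot: [-3.142, 0.0, -2.278]
contact_force: [-0.4, -0.8, -1.1]
opening: 41.4
gripper_force: 46.3
```

>>> servo_tool --pt "0 0 0 0 0 0 6.5" --pt "0 0 0 0 0 0 6.5" --pt "0 0 0 0 0 0 6.5" --pt "0 0 0 0 0 0 6.5" --pt "0 0 0 0 0 0 6.5"

```text
time_s: 39.25
position: [477.0, 294.4, 141.7]
tcp_rot: [-3.141, 0.0, -2.278]
contact_force: [0.4, 0.3, -0.2]
opening: 64.8
gripper_force: 0.0
```

>>> servo_tool --pt "0 0 -3 0 0 0 6.5" --pt "0 0 -4 0 0 0 6.5" --pt "0 0 -4 0 0 0 6.5" --pt "0 0 -4 0 0 0 6.5" --pt "2 -2 0 0 0 0 6.5" --pt "2.5 -2.5 0 0 0 0 6.5" --pt "2.5 -2.5 0 0 0 0 6.5" --pt "2.5 -2.5 0 0 0 0 6.5" --pt "2.5 -2.5 0 0 0 0 6.5" --pt "2.5 -2.5 0 0 0 0 6.5" --pt "2.5 -2.5 0 0 0 0 6.5"

```text
time_s: 40.17
position: [495.6, 53.1, 291.7]
tcp_rot: [-3.141, 0.0, -2.277]
contact_force: [0.1, 0.4, -0.3]
opening: 65.3
gripper_force: 0.0
```

>>> servo_tool --pt "2.5 -2.5 0 0 0 0 6.5" --pt "2.5 -2.5 0 0 0 0 6.5" --pt "2.5 -2.5 0 0 0 0 6.5" --pt "2.5 -2.5 0 0 0 0 6.5" --pt "2.5 -2.5 0 0 0 0 6.5" --pt "2.5 -2.5 0 0 0 0 6.5" --pt "0 0 0 0 0 0 6.5" --pt "0 0 0 0 0 0 6.5" --pt "0 0 0 0 0 0 6.5"

```text
time_s: 40.92
position: [512.1, -156.7, 291.3]
tcp_rot: [3.141, 0.0, -2.278]
contact_force: [-0.1, 0.2, -0.1]
opening: 65.0
gripper_force: 0.0
```

Run:
```python
from h import *
plan()
im,d,p=cam("top"); P=cloud(d,p)
q=P[(P[...,2]>85)&(P[...,2]<150)&(np.hypot(P[...,0]-479,P[...,1]-295)<35)]; print("bottle",len(q),q[q[:,2]>110].mean(0),q[:,2].max())
m=(P[...,2]>113)&(P[...,2]<150)&(np.hypot(P[...,0]-538,P[...,1]-133)>45)&(np.hypot(P[...,0]-538,P[...,1]-133)<130)
n,l,s,ce=cv2.connectedComponentsWithStats(m.astype(np.uint8))
for i in range(1,n):
    if s[i,4]>5:
        q=P[l==i].mean(0); print("hung",s[i,4],q.round(1),"r",round(float(np.hypot(q[0]-538.5,q[1]-133.5)),1),"ang",round(float(np.rad2deg(np.arctan2(q[1]-133.5,q[0]-538.5))),1))
a=cv2.resize(im[145:245,195:445],None,fx=3,fy=3,interpolation=cv2.INTER_CUBIC)
im,d,p=cam("scene"); b=cv2.resize(im[110:260,190:400],None,fx=2,fy=2,interpolation=cv2.INTER_CUBIC); o=np.zeros((600,750,3),np.uint8); o[:300]=a; o[300:,:420]=b; cv2.imwrite("pics/z8.png",o)
```

```text
at [ 512.1 -156.7  291.3] rot [ 1.7994e+02  1.0000e-02 -1.3053e+02] q [-0.42  0.13 -0.24  1.21  0.   -1.28] t 40.9 F [-0.1  0.2 -0.1] open 65.0 grip 0.0
bottle 53 [479.00626729 294.92360163 120.76198401] 128.2815140268483
hung 35 [623.2 115.2 129.2] r 86.7 ang -12.2
hung 29 [595.2 196.8 127.5] r 85.0 ang 48.1
hung 34 [565.2  52.7 128.1] r 85.1 ang -71.7
hung 29 [510.6 211.1 128.4] r 82.5 ang 109.8
hung 33 [479.5  67.9 129.3] r 88.2 ang -132.0
```

View pics/z8.png

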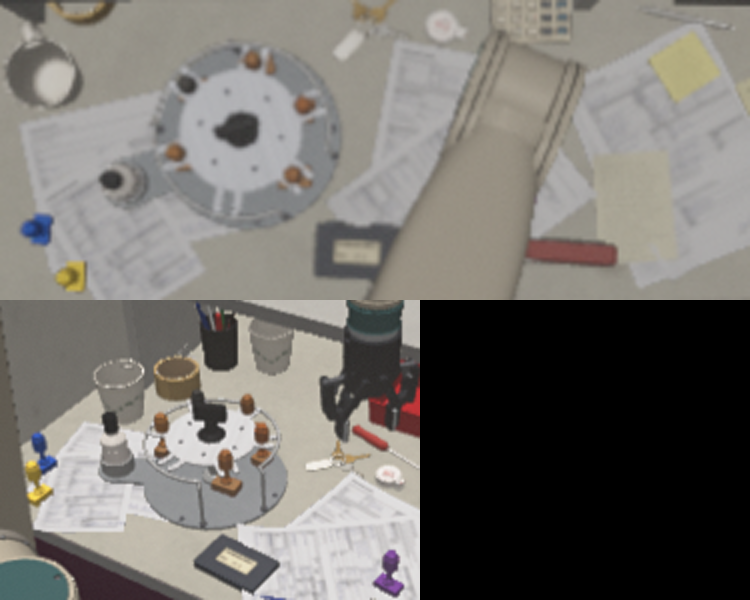

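The bottle stands in the ring (top at (110,180), about 7 mm higher than on the bench) and all five stamps hang at r≈85. The gripper touches nothing, so I'll hand in.

```bash
python3 -c "
from bench import ticket; print(ticket.sign_off())"
```

```text
the job is handed in; nothing more can be done
None
```

The job is handed in, with no verdict returned: the last pictures showed all three bench stamps on the rack beside the two already there, each in its own fork, and the ink bottle upright in its ring.

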